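# Shim the bare foot of a rocking gauge tester with a wedge

## Task

The green gauge tester rocks on the cart because its near left foot (robot's side, robot's left) has lost its rubber pad. With the fingertips push the wooden wedge along the cart top, thin end first, under the middle of that bare foot until it is just snug and the tester stands level on all four feet, then press down firmly (about 10 N) on the corner of the base plate above that foot and hold it there for about half a second, to prove that it no longer rocks, and come away with the wedge left in place. Nothing is to be picked up or tipped, do not shove the tester along the cart, and leave the other things where they lie.

Things in the scene. Friction and masses are not known exactly. Their poses are not given: they have to be found in the camera images.
- tester: Loose green gauge tester, 4.5 kg: base plate 180 (x) x 200 (y) x 16 mm, top 39 mm above the cart, on four square 24 mm steel feet at x +-70, y +-80 mm. It stands level on the three feet with 7 mm rubber pads. Pump, dial gauge (222 mm high) and capstan (to y -165 mm) stand at the back and right. Origin: plate centre in plan, at cart-top height; -x faces the robot, +y its left, z up.
- bare_foot (a point): centre of the flat underside (24 x 24 mm) of the foot that has no pad, at x -70, y +80 mm of the tester and 7 mm above the cart, under the plate corner nearest the robot on its left; axes as the tester. Here the tester can rock down to the cart.
- corner_top (a point): top of the base plate straight above the bare foot, 39 mm above the cart: the place to press. The plate is bare for 45 mm around. Without the wedge about 5 N down here tips the tester on to the bare foot.
- wedge: Loose hardwood wedge, 45 g, flat on the cart in front of the bare foot, not quite in line with it: 110 mm long (its x), 40 mm wide, 2 mm thick at the thin end (x +55 mm, towards the tester), rising evenly to 14 mm at the thick end. Origin: centre of its underside, z up. Slides with well under 1 N; stays put by friction when let go.
- thick_end (a point): middle of the wedge's upright flat end face to push on (40 x 14 mm), x -55 mm of the wedge, 7 mm above the cart. The wedge meets the foot when the foot's near edge is 46 mm back from the thin end; the push then rises within 1 or 2 mm to 4 to 8 N and starts to lift the tester, 1 mm for each 9 mm of travel.
- rod_end: Bystander: steel servo piston rod end lying flat: eye 48 mm across and 22 mm thick with a 22 mm thick shank, 72 mm from eye centre to shank end along its +x; origin under the eye
- banjo_bolt: Bystander: chrome banjo bolt standing on its hexagon head: 28 mm across, 40 mm high; origin under its middle
- sight_window: Bystander: round green glass sight window lying flat: 60 mm across, 12 mm thick; origin under its middle
- bushing: Bystander: white nylon flanged bushing standing on its flange: 38 mm across, 32 mm high; origin under its middle
- brass_plug: Bystander: brass hexagon pipe plug standing on its head: 34 mm across, 28 mm high; origin under its middle
- screwdriver: Bystander: screwdriver lying along its x axis, 190 mm long
There are look-alikes about, which are no part of the job. Of the things shaped like the wedge, the wooden one is meant.

How it is judged:
By the outcome, as a careful person would: the job done as asked, in the order asked, and still so for the second after the job is handed in, with the robot touching nothing.
It also fails if it takes over 58 s, if anything falls off the work surface, if the arm or the gripper's body presses on something with over 40 N, if the wrist force passes 120 N, or if a joint passes its speed limit or range.

## Robot

A 7-joint arm with a two-finger parallel gripper is mounted at the origin on the work surface. World frame = base frame: x ahead of the robot, y to its left, z up, the work surface at z = 0. Lengths are in mm, angles in degrees, forces in N, time in s.
With the tool pointing down it reaches from about 400 to 900 mm from the base axis. Payload 5.5 kg.
Tool frame: the origin (TCP) lies midway between the tips of the shut fingers; the grasp point (between the pads) lies 19 mm behind it; x points along the fingers, z is the direction in which the jaws open and shut, and the axes are right-handed (so a half turn about x gives the same grasp; the last joint's range is limited). The gripper opens to 85 mm and grips with 20 to 120 N. Pads are 22 mm wide; open, the fingers measure 114 mm over their backs; the gripper's body (76 mm by 85 mm) begins 54 mm behind the grasp point. The pads swing forward as they close: fully open they stand 13 mm farther back than shut.
Start: joints at [-50.352, 28.699, -24.465, 88.831, 12.651, 65.22, -12.049], TCP at [270.221, 591.169, 231.31] pointing down, gripper open.
Joint ranges: [-164.97, 164.97], [-17.58, 116.51], [-87.97, 89.64], [11.32, 138.91], [-80.73, 260.73], [10.89, 115.49], [-147.41, 147.41]. Speed limits (degrees/s): [147.25, 147.25, 180, 180, 180, 180, 180].

## Interface

Orientations are given as [roll, pitch, yaw] about the fixed x, y, z axes, in that order (R = Rz(yaw) Ry(pitch) Rx(roll)).
In Python, from plant import state, imaging, r, boxes_of, pinpoint gives the robot as it stands. The module is installed in compiled form; this text tells all that it offers.
- The arm moves only by the tool play_rows, never from a script. Its argument "increments" is a list of rows, each a list of 3 entries, a list of its own where there are three numbers: the shift along the tool's x, y, z in cm, then the turn, a rotation vector about the tool's x, y, z in degrees, then the finger opening in cm, from 0 to 8.54. In form: [[[x, y, z], [rx, ry, rz], grip], ...]. A call has exactly 8 rows; each row shifts and turns the commanded pose from where the row before left it, along the tool's axes as they then stand; what a row does not reach is not made up. A row lasts 1/12 s, in which the tool goes at most 41.7 mm and 7.16 degrees, less where a joint would pass 70% of its speed; a pose out of reach is approached as far as the arm can. A call is refused whole if a number of a shift passes 4.17 or a number of a turn 7.16, either way. A call with a gripper value outside its range is refused whole. The fingers move at their own pace and stop on an object; the grip force is fixed at half the most. Time passes only in rows, so rows that do not move let the fingers close, or fill a call up. It gives the time, the measured TCP pose, the force and the opening at its end, in the units of the state.
- state(): the state, without advancing time (a new reading comes with each control period).
- imaging.read_camera(name): name is "scene" or "side" or "wrist"; returns a dict with "image" (384x512x3 uint8, red, green, blue), "depth" (384x512 float32, mm along the optical axis (not along the pixel's ray), 0 where there is no reading), "fx", "fy", "cx", "cy" (pixels), "R" (3x3) and "t" (3): a world point X has camera coordinates R X + t; the wrist camera has in their place "hand_eye" (4x4, takes a point from camera to tool coordinates, whose origin is the TCP and whose axes are the tool frame's). Camera axes: x right, y down, z forward; pixel columns grow to the right and rows downward; lengths in mm; the calibration is good to about 2 mm. The wrist camera is an equidistant fisheye: a pixel r from the principal point sees the ray r / f radians off the axis. A picture is of the moment at which its call begins: read the wrist's pose just before it.
- r.hand_in(): hands the job in, once; it reports no verdict.
Trained networks look in a picture, given as the dict that the camera call returned (one of the last four; its "shot" number tells which), for a name from the list of things; names that differ only in an ending like _2 or _b are one class to them, and where a whole thing is asked for, a point or a joint stands for the part that bears it (a point fixed in the world has none). Each returns a list of dicts, best first, with "conf" (0 to 1); they miss things now and then, are a little off and sometimes report something else, mostly with a low value. They report only what shows in the picture. A call takes as long as a camera call. They do not tell look-alikes from the thing itself.
- boxes_of(picture, thing): "box" ([left, top, width, height] as shares, 0 to 1, of the picture: columns of its width, rows of its height, round what is visible of it).
- pinpoint(picture, thing): "position" ([row, column] as shares, 0 to 1, of the picture: columns of its width, rows of its height: a listed point, or the origin of a listed thing).
The state is a dict: "t": time; "joint_positions": joint angles; "qd": joint speeds; "joint_torque": joint torques, N m; "tcp_pos": TCP position; "tool_rot": TCP orientation; "force": force on the tool from outside, world axes, zero at the start; "torque": the same for the moment, N m; "opening": opening from 0.0 (shut) to 1.0 (fully open).
Only numpy, scipy, OpenCV 4.12 (cv2) and the standard library are available. Lean on these libraries where they do the work, as an engineer would, in place of code of your own. Each camera call takes 0.05 s, during which the arm holds its last target.

## Working session

There is one attempt and no reset: what is moved stays moved. The work goes in short steps, Python scripts to look and compute and a tool call to move; the robot and the scene stay as the last step left them, time stands still between calls to the robot, and variables do not carry over. Pictures are saved under pics/ and viewed, and the job is handed in when it is done.

Besides the shell and the picture viewer there is one more tool, called by a JSON object that holds its "method" and its "body", one argument or row to a line. play_rows: Moves the arm, as the interface text tells. Its arguments: {"type":"object","properties":{"increments":{"type":"array"}},"required":["increments"]}

```bash
mkdir -p pics
cat > h.py <<'E'
import numpy as np, cv2
from plant import state, imaging, r, boxes_of, pinpoint
def world(p,row,col,d=None):
    v,u=int(round(row)),int(round(col))
    if d is None:
        w=p["depth"][max(0,v-1):v+2,max(0,u-1):u+2]; w=w[w>0]; d=np.median(w)
    c=np.array([(col-p["cx"])/p["fx"]*d,(row-p["cy"])/p["fy"]*d,d])
    return np.array(p["R"]).T@(c-np.array(p["t"]))
def ray(p,row,col,z):
    R=np.array(p["R"]);o=-R.T@np.array(p["t"])
    v=R.T@np.array([(col-p["cx"])/p["fx"],(row-p["cy"])/p["fy"],1]);return o+v*(z-o[2])/v[2]
def save(p,n): cv2.imwrite("pics/"+n,cv2.cvtColor(p["image"],cv2.COLOR_RGB2BGR))
E
python3 - <<'E'
from h import *
s=state();print({k:np.round(v,2) for k,v in s.items()})
for n in ["scene","side"]:
    p=imaging.read_camera(n);save(p,n+"0.png");np.savez(n+"0.npz",**{k:v for k,v in p.items()})
    print(n,-np.array(p["R"]).T@np.array(p["t"]))
    for t in ["tester","wedge","bare_foot","corner_top","thick_end"]:
        for d in pinpoint(p,t)[:3]:
            a,b=d["position"];a*=384;b*=512
            print(t,round(d["conf"],2),round(a),round(b),world(p,a,b).round())
    print([(round(d["conf"],2),np.round(np.array(d["box"])*[512,384,512,384])) for d in boxes_of(p,"wedge")])
E
```

```text
{'t': np.float64(0.0), 'joint_positions': array([-50.35,  28.75, -24.45,  88.89,  12.65,  65.22, -12.05]), 'qd': array([ 0.01, -0.07,  0.02,  0.01, -0.09, -0.09, -0.05]), 'joint_torque': array([-0.000e+00, -5.695e+01, -5.820e+00, -2.810e+01,  1.000e-02,
        1.000e-02, -0.000e+00]), 'tcp_pos': array([270.04, 590.47, 230.24]), 'tool_rot': array([-179.77,   89.89, -114.34]), 'force': array([-0.15, -0.62, -0.62]), 'torque': array([-0.04,  0.  , -0.01]), 'opening': np.float64(1.0)}
scene [ 896.19720542 -337.65025861  740.09276823]
tester 0.59 259 284 [ 709. -104.   96.]
wedge 0.95 192 242 [484. -31.   7.]
wedge 0.92 125 305 [421. 253.   8.]
wedge 0.89 187 167 [ 353. -166.    7.]
bare_foot 0.64 216 281 [611. -18.  39.]
corner_top 0.96 210 283 [602.  -3.  39.]
thick_end 0.95 185 147 [ 320. -201.   12.]
thick_end 0.91 178 223 [415. -39.  -1.]
thick_end 0.76 133 297 [429. 212.   7.]
[(0.93, array([145., 178.,  45.,  20.])), (0.8, array([360., 175.,  24.,  37.])), (0.79, array([ 60., 224.,  59.,  34.])), (0.68, array([220., 175.,  43.,  29.])), (0.57, array([293., 110.,  27.,  26.]))]
side [ 293.93476966 -778.25231941  638.79998726]
tester 0.93 192 319 [666. -93.  38.]
wedge 0.88 147 178 [406. 262.   7.]
wedge 0.65 350 220 [ 355. -381.    8.]
wedge 0.58 258 190 [ 352. -164.    9.]
bare_foot 0.64 186 280 [591. -43.  40.]
corner_top 0.9 178 278 [599. -11.  38.]
thick_end 0.97 212 212 [425. -47.  13.]
thick_end 0.8 152 191 [433. 216.  12.]
thick_end 0.77 377 230 [ 358. -431.    7.]
[(0.96, array([162., 238.,  52.,  47.])), (0.95, array([260., 131.,  39.,  17.])), (0.73, array([220., 154.,  11.,  17.])), (0.65, array([164., 139.,  33.,  23.])), (0.58, array([208., 194.,  46.,  27.])), (0.58, array([204., 323.,  39.,  61.]))]
```

View pics/scene0.png

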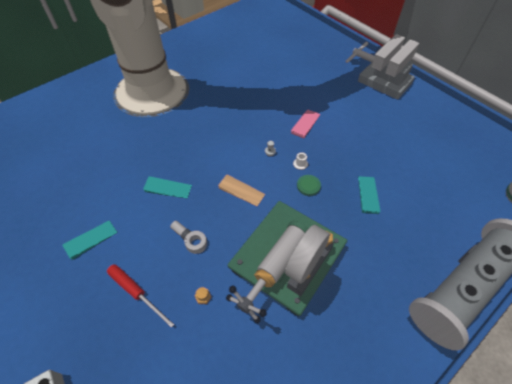

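View pics/side0.png

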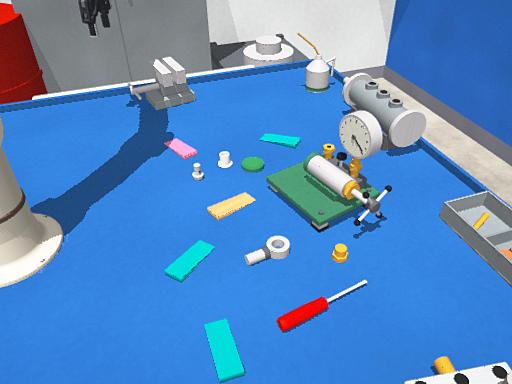

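The wooden wedge is at scene (242,190) and side (231,206). The tester's near-left plate corner is at scene (283,207) and side (268,181). The teal and pink wedge shapes are look-alikes. Next I'll fit the plate and wedge outlines.

```bash
cat > fit.py <<'E'
from h import *
def cloud(p):
    d=p["depth"].astype(float);v,u=np.mgrid[:384,:512]
    c=np.stack([(u-p["cx"])/p["fx"]*d,(v-p["cy"])/p["fy"]*d,d],-1)
    X=(c-np.array(p["t"]))@np.array(p["R"]); X[d==0]=np.nan; return X
def analyse(p,wc,n):
    X=cloud(p);hsv=cv2.cvtColor(p["image"],cv2.COLOR_RGB2HSV)
    x,y,z=X[...,0],X[...,1],X[...,2]
    tab=np.nanmedian(z[(abs(x-480)<150)&(abs(y)<150)&(hsv[...,0]>100)&(hsv[...,0]<125)]);print(n,"table z",tab)
    m=(hsv[...,0]>8)&(hsv[...,0]<25)&(hsv[...,1]>70)&(abs(x-wc[0])<90)&(abs(y-wc[1])<90)&(z<tab+25)
    P=X[m];print("wedge px",m.sum(),P.mean(0))
    # rays to z~8 top
    vv,uu=np.nonzero(m)
    q=np.array([ray(p,a,b,8)[:2] for a,b in zip(vv,uu)],np.float32)
    print(" wedge rect",cv2.minAreaRect(q), "depthcloud rect",cv2.minAreaRect(P[:,:2].astype(np.float32)))
    m=(hsv[...,0]>45)&(hsv[...,0]<95)&(hsv[...,1]>60)&(abs(z-39-tab)<6)&(abs(x-690)<160)&(abs(y+80)<160)
    k,l,st,_=cv2.connectedComponentsWithStats(m.astype(np.uint8)); i=1+np.argmax(st[1:,4]);m=l==i
    vv,uu=np.nonzero(m)
    q=np.array([ray(p,a,b,39)[:2] for a,b in zip(vv,uu)],np.float32)
    rc=cv2.minAreaRect(q);print(" plate",m.sum(),rc,np.nanmedian(z[m]));print(cv2.boxPoints(rc).round(1).tolist())
if __name__=="__main__":
    for n in ["scene","side"]:
        p=dict(np.load(n+"0.npz")); analyse(p,(470,-20),n)
E
python3 fit.py
```

```text
scene table z -1.0812506657153216
wedge px 594 [478.05456675 -29.06838534   6.72640149]
 wedge rect ((478.49749755859375, -28.77410888671875), (111.50243377685547, 41.73573303222656), 19.150365829467773) depthcloud rect ((477.9083557128906, -27.71306610107422), (106.3473892211914, 39.66292190551758), 20.89678192138672)
 plate 3536 ((687.3442993164062, -66.94187927246094), (177.82568359375, 198.4521484375), 14.492879867553711) 37.79755665722108
[[576.4000244140625, 6.900000095367432], [626.0999755859375, -185.3000030517578], [798.2999877929688, -140.8000030517578], [748.5999755859375, 51.400001525878906]]
side table z -0.19392579176174124
wedge px 587 [471.16646821 -33.11583572   7.68776483]
 wedge rect ((474.6936950683594, -30.242462158203125), (108.49323272705078, 50.446510314941406), 18.953948974609375) depthcloud rect ((477.5390319824219, -27.413230895996094), (113.50871276855469, 43.26543045043945), 21.033016204833984)
 plate 2187 ((653.0436401367188, -78.02178955078125), (124.08413696289062, 202.91444396972656), 14.900652885437012) 38.837548927918164
[[567.0, 4.099999904632568], [619.2000122070312, -192.0], [739.0999755859375, -160.10000610351562], [686.9000244140625, 36.0]]
```

```bash
cat >> h.py <<'E'
from scipy.spatial.transform import Rotation as Ro
def tool():
    s=state();return s,Ro.from_euler("xyz",s["tool_rot"],degrees=True)
def goto(pos,yawz,z0=None,cmd=None):
    """rel move in tool axes: target pos, tool x down, tool z heading yawz deg"""
    s,R=tool(); a=np.radians(yawz)
    z=np.array([np.cos(a),np.sin(a),0]);x=np.array([0,0,-1.]);y=np.cross(z,x)
    T=Ro.from_matrix(np.c_[x,y,z])
    print("t %.2f"%s["t"],"pos",s["tcp_pos"].round(1) if hasattr(s["tcp_pos"],'round') else s["tcp_pos"],"F",np.round(s["force"],2),"open",s["opening"])
    M=R.as_matrix();print("z heading",np.degrees(np.arctan2(M[1,2],M[0,2])).round(2),"x",M[:,0].round(3))
    print("shift tool cm",(R.inv().apply(np.array(pos)-s["tcp_pos"])/10).round(2),"turn",(R.inv()*T).as_rotvec(degrees=True).round(2),"joints",np.round(s["joint_positions"],0))
    print("M",M.round(3).tolist())
E
python3 - <<'E'
from h import *
for yz in (104.5,-75.5): goto([395,-58,120],yz)
E
```

```text
t 0.70 pos [270.2 591.2 231.4] F [ 0.08  0.54 -0.04] open 0.9984300968964849
z heading 65.44 x [-0.  0. -1.]
shift tool cm [ 11.13 -38.34 -53.86] turn [-3.906e+01  1.000e-02 -0.000e+00] joints [-50.  29. -24.  89.  13.  65. -12.]
M [[-0.0, -0.909, 0.416], [0.0, 0.416, 0.909], [-1.0, 0.0, 0.0]]
t 0.70 pos [270.2 591.2 231.4] F [ 0.08  0.54 -0.04] open 0.9984300968964849
z heading 65.44 x [-0.  0. -1.]
shift tool cm [ 11.13 -38.34 -53.86] turn [ 1.4094e+02 -0.0000e+00 -1.0000e-02] joints [-50.  29. -24.  89.  13.  65. -12.]
M [[-0.0, -0.909, 0.416], [0.0, 0.416, 0.909], [-1.0, 0.0, 0.0]]
```

{"method": "play_rows", "body": {
  "increments": [
    [[0, -1.2, -1.0], [0, 0, 0], 4],
    [[0, -2.39, -2.03], [0, 0, 0], 2],
    [[0, -2.39, -2.03], [0, 0, 0], 0],
    [[0, -2.39, -2.03], [0, 0, 0], 0],
    [[0, -2.39, -2.03], [0, 0, 0], 0],
    [[0, -2.39, -2.03], [0, 0, 0], 0],
    [[0, -2.39, -2.03], [0, 0, 0], 0],
    [[0, -2.39, -2.03], [0, 0, 0], 0]
  ]
}}

```text
t: 1.37
tcp_pos: [370.6, 376.9, 231.5]
tool_rot: [-28.8, 90.0, 36.6]
force: [0.2, 0.1, -0.2]
opening: 0.0
```

{"method": "play_rows", "body": {
  "increments": [
    [[0, -2.39, -2.03], [0, 0, 0], 0],
    [[0, -2.39, -2.03], [0, 0, 0], 0],
    [[0, -2.39, -2.03], [0, 0, 0], 0],
    [[0, -2.39, -2.03], [0, 0, 0], 0],
    [[0, -2.2, -2.2], [0, 0, 0], 0],
    [[0, -0.96, -2.9], [0, 0, 0], 0],
    [[0, -0.96, -2.9], [0, 0, 0], 0],
    [[0, -0.96, -2.9], [0, 0, 0], 0]
  ]
}}

```text
t: 2.03
tcp_pos: [424.0, 143.0, 231.4]
tool_rot: [-29.5, 90.0, 35.9]
force: [1.3, -1.0, 0.1]
opening: 0.001
```

Run:
```python
from h import *
goto([395,-58,120],104.5)
```

```text
t 2.03 pos [424.  143.  231.4] F [ 1.32 -1.05  0.1 ] open 0.001273444070133239
z heading 65.42 x [ 0.  0. -1.]
shift tool cm [ 11.14  -5.72 -19.49] turn [-3.908e+01  2.000e-02  2.000e-02] joints [ -9.   7. -14. 117.   2.  57.  41.]
M [[0.0, -0.909, 0.416], [0.0, 0.416, 0.909], [-1.0, -0.0, 0.0]]
```

{"method": "play_rows", "body": {
  "increments": [
    [[0, -0.8, -2.7], [0, 0, 0], 0],
    [[0, -0.8, -2.7], [0, 0, 0], 0],
    [[0, -0.8, -2.7], [0, 0, 0], 0],
    [[0, -0.8, -2.7], [0, 0, 0], 0],
    [[0, -0.8, -2.7], [0, 0, 0], 0],
    [[0, -0.8, -2.7], [0, 0, 0], 0],
    [[0, -0.8, -2.7], [0, 0, 0], 0],
    [[0, 0, 0], [-6, 0, 0], 0]
  ]
}}

```text
t: 2.7
tcp_pos: [395.5, -55.9, 231.6]
tool_rot: [-152.6, 89.9, -81.6]
force: [0.0, -0.8, -0.2]
opening: -0.005
```

{"method": "play_rows", "body": {
  "increments": [
    [[0, 0, 0], [-5, 0, 0], 0],
    [[0, 0, 0], [-5, 0, 0], 0],
    [[0, 0, 0], [-5, 0, 0], 0],
    [[0, 0, 0], [-5, 0, 0], 0],
    [[0, 0, 0], [-5, 0, 0], 0],
    [[0, 0, 0], [-3, 0, 0], 0],
    [[0, 0, 0], [0, 0, 0], 0],
    [[0, 0, 0], [0, 0, 0], 0]
  ]
}}

```text
t: 3.37
tcp_pos: [396.6, -50.7, 231.5]
tool_rot: [-99.2, 90.0, 0.1]
force: [0.6, -0.2, 0.9]
opening: 0.0
```

Run:
```python
from h import *
goto([395,-58,120],110)
p=imaging.read_camera("wrist");save(p,"w1.png")
print({k:(v if k in("fx","fy","cx","cy") else np.round(v,3)) for k,v in p.items() if k not in("image","depth")})
s=state();np.savez("w1.npz",**p,pos=s["tcp_pos"],rot=s["tool_rot"])
```

```text
t 3.37 pos [396.6 -50.7 231.5] F [ 0.6  -0.23  0.89] open 3.325420942802189e-05
z heading 99.34 x [ 0.  0. -1.]
shift tool cm [11.15  0.28 -0.7 ] turn [-1.066e+01 -1.000e-02  2.000e-02] joints [  6.   1.  -3. 123.   0.  56. 103.]
M [[0.0, -0.987, -0.162], [0.0, -0.162, 0.987], [-1.0, -0.0, -0.0]]
{'fx': 297.3186396354542, 'fy': 297.3186396354542, 'cx': 256.9546452388978, 'cy': 188.2956681193557, 'hand_eye': array([[-0.00000e+00, -3.20000e-01,  9.47000e-01, -1.43289e+02],
       [-1.00000e-03, -9.47000e-01, -3.20000e-01,  8.24610e+01],
       [ 1.00000e+00, -1.00000e-03,  0.00000e+00, -1.18400e+00],
       [ 0.00000e+00,  0.00000e+00,  0.00000e+00,  1.00000e+00]]), 'shot': np.int64(3)}
```

View pics/w1.png

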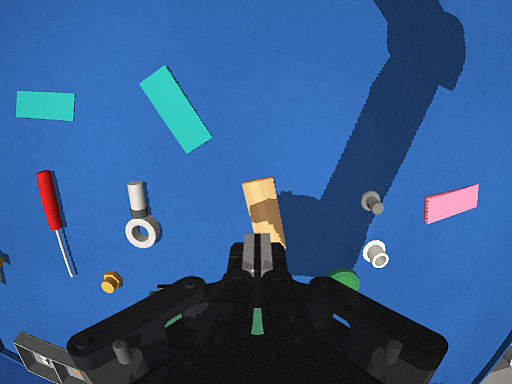

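Wrist view: the wooden wedge lies just ahead of the shut fingertips (250,240), with its thick end edge from about (243,183) to (273,177). I'll check the thick end position from here.

```bash
cat >> h.py <<'E'
def wray(p,row,col,z,pos,rot):
    dx,dy=col-p["cx"],row-p["cy"];rr=np.hypot(dx,dy);th=rr/p["fx"]
    d=np.array([np.sin(th)*dx/rr,np.sin(th)*dy/rr,np.cos(th)]);H=np.array(p["hand_eye"])
    R=Ro.from_euler("xyz",rot,degrees=True)
    o=R.apply(H[:3,3])+pos;v=R.apply(H[:3,:3]@d);return o+v*(z-o[2])/v[2]
E
python3 - <<'E'
from h import *
p=dict(np.load("w1.npz"))
im=cv2.cvtColor(p["image"],cv2.COLOR_RGB2BGR)
cv2.imwrite("pics/w1c.png",cv2.resize(im[160:260,210:330],None,fx=6,fy=6,interpolation=cv2.INTER_NEAREST))
hsv=cv2.cvtColor(p["image"],cv2.COLOR_RGB2HSV)
m=(hsv[...,0]>8)&(hsv[...,0]<25)&(hsv[...,1]>60);m[:,:230]=0;m[:,300:]=0;m[:165]=0;m[250:]=0
v,u=np.nonzero(m)
for z in (10,14):
    q=np.array([wray(p,a,b,z,p["pos"],p["rot"])[:2] for a,b in zip(v,u)],np.float32)
    rc=cv2.minAreaRect(q);print(rc,cv2.boxPoints(rc).round(1).tolist())
E
```

```text
((473.47479248046875, -38.949180603027344), (106.15274047851562, 76.4103775024414), 10.53940200805664) [[414.29998779296875, -11.100000381469727], [428.29998779296875, -86.19999694824219], [532.5999755859375, -66.80000305175781], [518.7000122070312, 8.300000190734863]]
((471.7400207519531, -39.23754119873047), (104.98851776123047, 75.57232666015625), 10.53939437866211) [[413.20001220703125, -11.699999809265137], [427.0, -86.0], [530.2999877929688, -66.80000305175781], [516.4000244140625, 7.5]]
```

View pics/w1c.png

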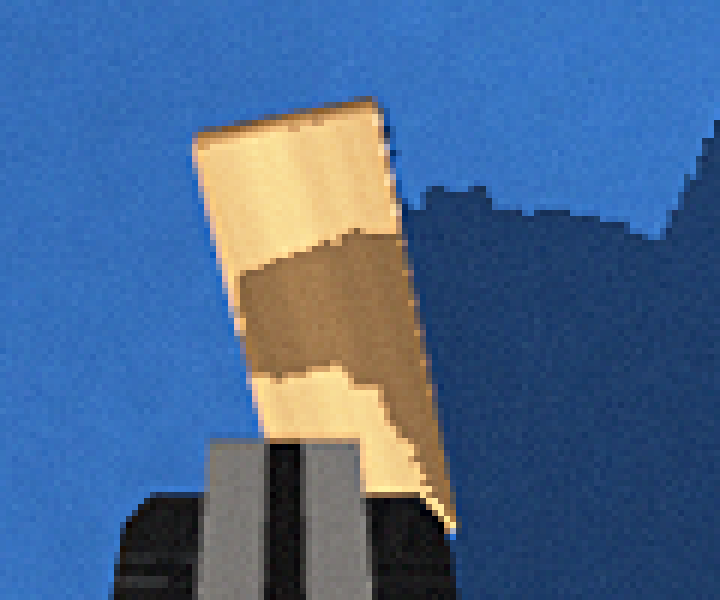

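Run:
```python
from h import *
p=dict(np.load("w1.npz"))
for c,r_,z in ((242.2,184.3,14),(273,177.6,14),(285.5,248.3,2)):
    print(wray(p,r_,c,z,p["pos"],p["rot"]).round(1))
```

```text
[433.5 -64.9  14. ]
[418.4 -27.7  14. ]
[523.6  10.8   2. ]
```

{"method": "play_rows", "body": {
  "increments": [
    [[2, 0, 0], [-5.6, 0, 0], 0.6],
    [[3, 0, 0], [-5.6, 0, 0], 0.6],
    [[3, 0, 0], [0, 0, 0], 0.6],
    [[3, 0, 0], [0, 0, 0], 0.6],
    [[3, 0, 0], [0, 0, 0], 0.6],
    [[2, 0, 0], [0, 0, 0], 0.6],
    [[0, 0, 0], [0, 0, 0], 0.6],
    [[0, 0, 0], [0, 0, 0], 0.6]
  ]
}}

```text
t: 4.08
tcp_pos: [395.6, -50.6, 70.8]
tool_rot: [63.6, 89.8, 174.2]
force: [1.0, 0.2, 1.0]
opening: 0.073
```

Run:
```python
from h import *
goto([404,-55,5],110.5)
p=imaging.read_camera("wrist");im=cv2.cvtColor(p["image"],cv2.COLOR_RGB2BGR)
cv2.imwrite("pics/w2.png",im)
```

```text
t 4.08 pos [395.6 -50.6  70.8] F [0.97 0.24 0.98] open 0.0733442263543437
z heading 110.59 x [-0.003  0.    -1.   ]
shift tool cm [ 6.57 -0.65 -0.71] turn [ 0.09  0.07 -0.15] joints [  6.  17.  -3. 131.   2.  32. 112.]
M [[-0.003, -0.936, -0.352], [0.0, -0.352, 0.936], [-1.0, 0.003, 0.001]]
```

View pics/w2.png

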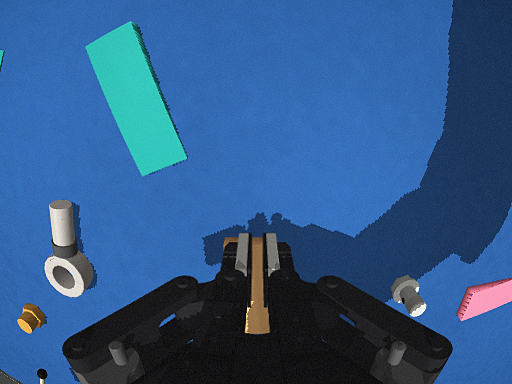

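{"method": "play_rows", "body": {
  "increments": [
    [[0, -0.6, -0.7], [0, 0, 0], 0.6],
    [[0.5, 0, 0], [0, 0, 0], 0.6],
    [[1.5, 0, 0], [0, 0, 0], 0.6],
    [[1.5, 0, 0], [0, 0, 0], 0.6],
    [[1.5, 0, 0], [0, 0, 0], 0.6],
    [[1.0, 0, 0], [0, 0, 0], 0.6],
    [[0.5, 0, 0], [0, 0, 0], 0.6],
    [[0, 0, 0], [0, 0, 0], 0.6]
  ]
}}

```text
t: 4.8
tcp_pos: [404.8, -55.3, 6.1]
tool_rot: [80.5, 90.0, -168.9]
force: [-0.4, 0.5, 0.7]
opening: 0.072
```

Run:
```python
from h import *
goto([410,-52.5,5],110.5)
p=imaging.read_camera("side");im=cv2.cvtColor(p["image"],cv2.COLOR_RGB2BGR)
cv2.imwrite("pics/s2.png",cv2.resize(im[120:260,160:340],None,fx=4,fy=4,interpolation=cv2.INTER_CUBIC))
p=imaging.read_camera("wrist");im=cv2.cvtColor(p["image"],cv2.COLOR_RGB2BGR)
cv2.imwrite("pics/w3.png",im)
```

```text
t 4.80 pos [404.8 -55.3   6.1] F [-0.38  0.49  0.66] open 0.07193827540634827
z heading 110.61 x [-0. -0. -1.]
shift tool cm [ 0.11 -0.58  0.08] turn [ 0.11  0.   -0.01] joints [  6.  26.  -2. 131.   2.  23. 112.]
M [[-0.0, -0.936, -0.352], [-0.0, -0.352, 0.936], [-1.0, 0.0, 0.0]]
```

View pics/s2.png

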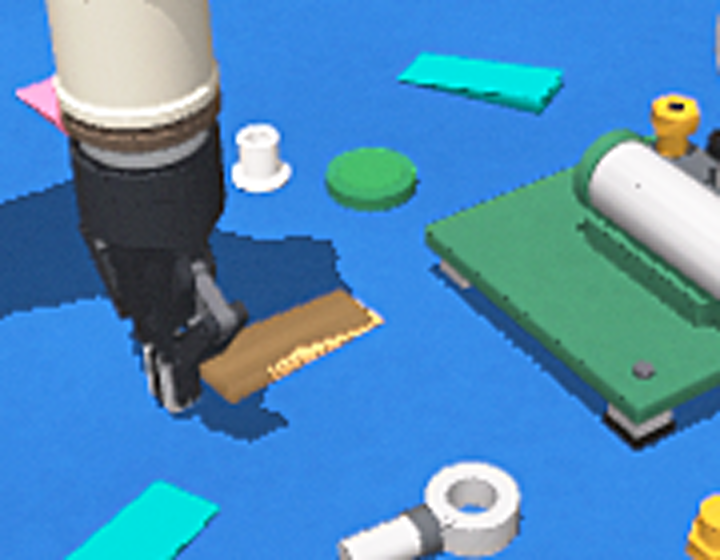

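View pics/w3.png

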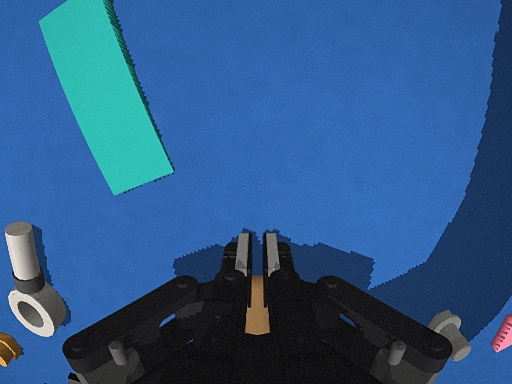

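{"method": "play_rows", "body": {
  "increments": [
    [[0.1, -0.4, 0], [0, 0, 0], 0.6],
    [[0, -0.4, 0], [0, 0, 0], 0.6],
    [[0, -0.4, 0], [0, 0, 0], 0.6],
    [[0, -0.5, -0.07], [0.4, 0, 0], 0.6],
    [[0, -0.5, -0.07], [0.4, 0, 0], 0.6],
    [[0, -0.5, -0.06], [0.4, 0, 0], 0.6],
    [[0, -0.5, -0.06], [0.4, 0, 0], 0.6],
    [[0, -0.5, -0.06], [0.4, 0, 0], 0.6]
  ]
}}

```text
t: 5.57
tcp_pos: [440.9, -45.3, 5.3]
tool_rot: [58.4, 90.0, 167.0]
force: [-0.5, -0.2, -0.0]
opening: 0.068
```

```bash
cat > look.py <<'E'
from h import *
import sys
from fit import cloud
tag=sys.argv[1]
p=imaging.read_camera("scene");im=cv2.cvtColor(p["image"],cv2.COLOR_RGB2BGR)
cv2.imwrite("pics/sc"+tag+".png",cv2.resize(im[130:250,200:340],None,fx=5,fy=5,interpolation=cv2.INTER_CUBIC))
p2=imaging.read_camera("side");im=cv2.cvtColor(p2["image"],cv2.COLOR_RGB2BGR)
cv2.imwrite("pics/sd"+tag+".png",cv2.resize(im[130:250,200:340],None,fx=5,fy=5,interpolation=cv2.INTER_CUBIC))
np.savez("sc"+tag+".npz",**p);np.savez("sd"+tag+".npz",**p2)
goto([496,-33.8,5],104.5)
E
python3 look.py 3
```

```text
t 5.67 pos [441.8 -45.1   5.4] F [-0.02 -0.61  0.11] open 0.06881642202038295
z heading 108.64 x [ 0.001  0.    -1.   ]
shift tool cm [ 0.05 -5.5  -0.66] turn [ 4.14 -0.02  0.08] joints [  4.  29.  -2. 126.   2.  25. 109.]
M [[0.001, -0.948, -0.32], [0.0, -0.32, 0.948], [-1.0, -0.001, -0.0]]
```

View pics/sc3.png

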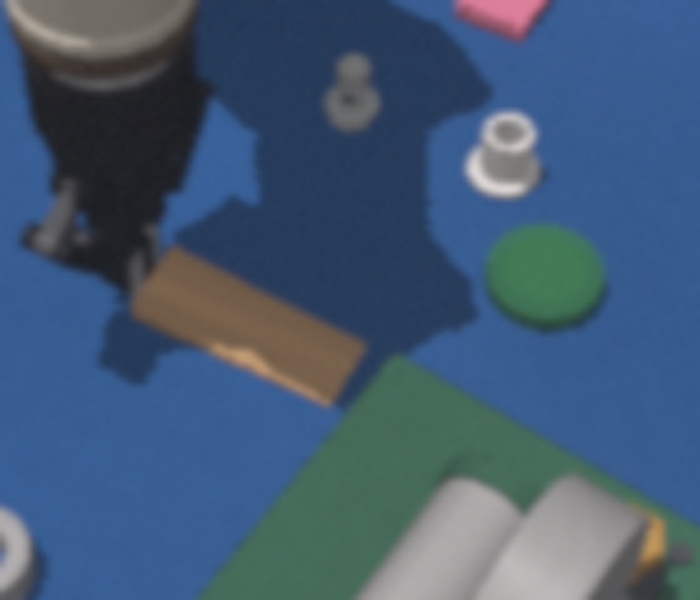

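View pics/sd3.png

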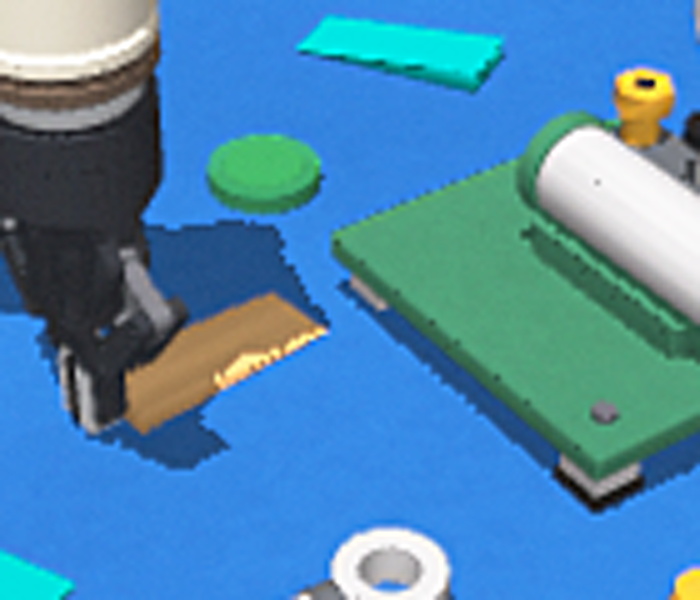

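```bash
cat > mf.py <<'E'
from h import *
import sys
from scipy.optimize import minimize
S=4
def proj(p,X):
    c=X@np.array(p["R"]).T+np.array(p["t"]);return np.c_[c[:,0]/c[:,2]*p["fx"]+p["cx"],c[:,1]/c[:,2]*p["fy"]+p["cy"]]
def place(L,q):
    a=np.radians(q[2]);c,s=np.cos(a),np.sin(a)
    return np.c_[q[0]+c*L[:,0]-s*L[:,1],q[1]+s*L[:,0]+c*L[:,1],L[:,2]]
W=np.array([[sx*55,sy*20,z] for sx,zz in((-1,(0,14)),(1,(0,2))) for sy in(-1,1) for z in zz],float)
T=np.array([[sx*90,sy*100,z] for sx in(-1,1) for sy in(-1,1) for z in (23,39)],float)
def fitm(p,L,q0,m,ign):
    mm=cv2.resize(m.astype(np.float32),None,fx=S,fy=S);ii=cv2.resize((~ign).astype(np.float32),None,fx=S,fy=S)
    mm=cv2.GaussianBlur(mm,(0,0),3)
    def cost(q):
        h=cv2.convexHull(((proj(p,place(L,q))+.5)*S*16).astype(np.int32))
        im=np.zeros(mm.shape,np.float32);cv2.fillPoly(im,[h],1,shift=4);im=cv2.GaussianBlur(im,(0,0),3)
        return (((im-mm)**2)*ii).sum()
    best=None
    for k in range(3):
        q0=minimize(cost,q0,method="Nelder-Mead",options=dict(initial_simplex=np.array(q0)+np.array([[0,0,0],[6,0,0],[0,6,0],[0,0,5.]])/(k+1),xatol=.02,fatol=.1)).x
    return q0,cost(q0)
def run(p,qw,qt=(687,-67,14.5)):
    hsv=cv2.cvtColor(p["image"],cv2.COLOR_RGB2HSV);H,Sa,V=[hsv[...,i] for i in range(3)]
    green=(H>45)&(H<97)&(Sa>60); wood=(H>6)&(H<27)&(Sa>60); blue=(H>=97)&(H<130)
    def near(L,q,g):
        h=cv2.convexHull(proj(p,place(L,q)).astype(np.int32));i=np.zeros((384,512),np.uint8);cv2.fillPoly(i,[h],1);return cv2.dilate(i,np.ones((g,g)))>0
    n=near(T,qt,25); g=green&n
    k,l,st,_=cv2.connectedComponentsWithStats(g.astype(np.uint8));g=l==1+np.argmax(st[1:,4])
    ign=~(g|blue)|~n   # ignore things standing on plate
    rt,ct=fitm(p,T,qt,g,ign)
    n=near(W,qw,31);g2=wood&n; ign=~(g2|blue)|~n
    rw,cw=fitm(p,W,qw,g2,ign)
    a=np.radians(rt[2]);d=rw[:2]-rt[:2];loc=np.array([np.cos(a)*d[0]+np.sin(a)*d[1],-np.sin(a)*d[0]+np.cos(a)*d[1]])
    print("tester",rt.round(1),round(ct),"wedge",rw.round(1),round(cw),"| wedge in tester",loc.round(1),(rw[2]-rt[2]).round(1),"target [-91 80] 0")
    return rt,rw
if __name__=="__main__":
    for f in sys.argv[4:]:
        print(f);run(dict(np.load(f)),(float(sys.argv[1]),float(sys.argv[2]),float(sys.argv[3])))
E
python3 mf.py 478 -28 20 scene0.npz side0.npz; python3 mf.py 504 -24 18 sc3.npz sd3.npz
```

```text
scene0.npz
tester [684.8 -64.8  14.8] 9142 wedge [477.6 -26.9  21.3] 158 | wedge in tester [-190.6   89.6] 6.4 target [-91 80] 0
side0.npz
tester [685.1 -61.6  15.2] 5216 wedge [477.9 -25.9  21.6] 63 | wedge in tester [-190.5   88.9] 6.3 target [-91 80] 0
sc3.npz
tester [685.1 -64.7  14.4] 9052 wedge [501.5 -21.6  21.8] 185 | wedge in tester [-167.1   87.4] 7.4 target [-91 80] 0
sd3.npz
tester [685.1 -61.6  15.2] 5147 wedge [505.3 -20.3  23.7] 997 | wedge in tester [-162.8   86.9] 8.5 target [-91 80] 0
```

{"method": "play_rows", "body": {
  "increments": [
    [[0, 0.4, 0], [0, 0, 0], 0.6],
    [[0, 0, 0.25], [2.1, 0, 0], 0.6],
    [[0, 0, 0.25], [2.1, 0, 0], 0.6],
    [[0, -0.4, 0], [0, 0, 0], 0.6],
    [[0, -0.5, 0], [0, 0, 0], 0.6],
    [[0, -0.6, 0], [0, 0, 0], 0.6],
    [[0, -0.6, 0], [0, 0, 0], 0.6],
    [[0, -0.6, 0], [0, 0, 0], 0.6]
  ]
}}

```text
t: 6.33
tcp_pos: [462.1, -35.2, 5.3]
tool_rot: [-100.4, 90.0, 4.1]
force: [-1.3, 0.0, 0.2]
opening: 0.069
```

```bash
python3 look.py 4; python3 mf.py 525 -20 18 sc4.npz sd4.npz
```

```text
t 6.43 pos [463.1 -34.9   5.5] F [0.16 0.28 0.23] open 0.06943374568525557
z heading 104.48 x [ 0.002  0.    -1.   ]
shift tool cm [ 0.05 -3.21 -0.72] turn [-0.02 -0.02  0.1 ] joints [  1.  30.  -0. 123.   0.  27. 105.]
M [[0.002, -0.968, -0.25], [0.0, -0.25, 0.968], [-1.0, -0.002, -0.0]]
sc4.npz
tester [684.7 -64.6  15.1] 9000 wedge [526.6 -17.5  18. ] 175 | wedge in tester [-140.4   86.6] 3.0 target [-91 80] 0
sd4.npz
tester [685.1 -61.7  16.1] 5324 wedge [530.2 -15.6  23. ] 560 | wedge in tester [-136.1   87.2] 6.9 target [-91 80] 0
```

View pics/sc4.png

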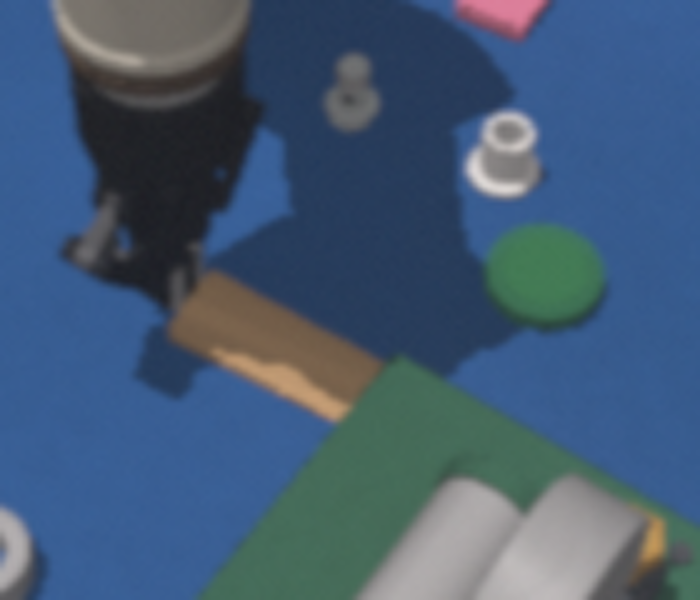

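View pics/sd4.png

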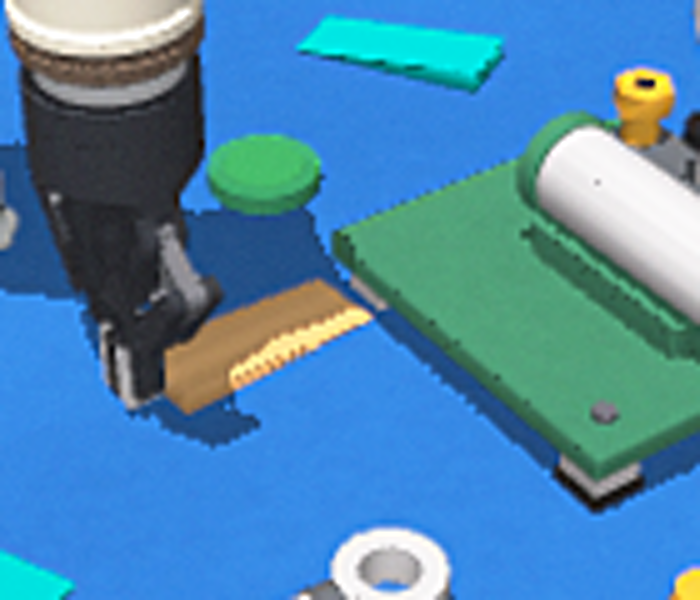

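Run:
```python
from h import *
p=dict(np.load("sc4.npz"))
hsv=cv2.cvtColor(p["image"],cv2.COLOR_RGB2HSV);H,Sa=hsv[...,0],hsv[...,1]
def edge(p,pts,z=39):
    return [ray(p,b,a,z)[:2] for a,b in pts]
g0=cv2.cvtColor(p["image"],cv2.COLOR_RGB2HSV)[...,0].astype(float)
def cross_scan(p,horizontal,rng,lo,hi,thr=97,z=39,up=False):
    out=[]
    Hh=cv2.cvtColor(p["image"],cv2.COLOR_RGB2HSV)[...,0].astype(float)
    for k in rng:
        line=Hh[k,lo:hi] if horizontal else Hh[lo:hi,k]
        i=np.nonzero((line[:-1]>=thr)&(line[1:]<thr))[0]
        if len(i)==0: continue
        i=i[0];s=lo+i+(line[i]-thr)/(line[i]-line[i+1])
        out.append(ray(p,k,s,z)[:2] if horizontal else ray(p,s,k,z)[:2])
    return np.array(out)
def fit(P):
    for _ in range(3):
        c=P.mean(0);u,s,v=np.linalg.svd(P-c);d=(P-c)@v[1];P=P[abs(d)<1.5+0*d] if (abs(d)<1.5).sum()>4 else P
    return c,v[0],s[1]/np.sqrt(len(P)),len(P)
# scene: near edge (left side) scanning rows 222..258 from left; left edge scanning columns 290..335 from top
A=fit(cross_scan(p,True,range(225,258),205,285)); B=fit(cross_scan(p,False,range(288,335),195,250))
for c,v,e,n in(A,B): print(c.round(1),np.degrees(np.arctan2(v[1],v[0])).round(2),e.round(2),n)
M=np.c_[A[1],-B[1]];k=np.linalg.solve(M,B[0]-A[0]);print("corner scene",A[0]+k[0]*A[1])
p=dict(np.load("sd4.npz"))
B=fit(cross_scan(p,False,range(272,300),150,185));c,v,e,n=B;print("side left edge",c.round(1),np.degrees(np.arctan2(v[1],v[0])).round(2),e,n)
print("side corner px",ray(p,177,266.6,39),ray(p,178.5,267,39))
for f in("scene0","side0"):
    p=dict(np.load(f+".npz"))
```

```text
[ 608.5 -118.8] -75.4 0.17 33
[659.3  28.8] 14.6 0.18 47
corner scene [575.68509899   6.98580041]
side left edge [631.   22.3] 14.49 0.5738302939207314 28
side corner px [574.43705341   2.51334437  39.        ] [573.26754036  -3.51238673  39.        ]
```

{"method": "play_rows", "body": {
  "increments": [
    [[0.03, -0.3, 0], [1, 0, 0], 0.6],
    [[0, -0.4, -0.09], [0.3, 0, 0], 0.6],
    [[0, -0.4, -0.09], [0.3, 0, 0], 0.6],
    [[0, -0.4, -0.09], [0.3, 0, 0], 0.6],
    [[0, -0.4, -0.09], [0.3, 0, 0], 0.6],
    [[0, -0.4, -0.09], [0, 0, 0], 0.6],
    [[0, 0, 0], [0, 0, 0], 0.6],
    [[0, 0, 0], [0, 0, 0], 0.6]
  ]
}}

```text
t: 7.1
tcp_pos: [485.0, -34.5, 5.0]
tool_rot: [-100.6, 90.0, 1.7]
force: [0.1, -0.7, -0.1]
opening: 0.074
```

```bash
cat > mf2.py <<'E'
from mf import *
# joint scene+side wedge fit; plate hides; tester fixed
QT=np.array([688.,-67.1,14.6])
def wmask(p,q):
    hsv=cv2.cvtColor(p["image"],cv2.COLOR_RGB2HSV);H,Sa=hsv[...,0],hsv[...,1]
    h=cv2.convexHull(proj(p,place(W,q)).astype(np.int32));i=np.zeros((384,512),np.uint8);cv2.fillPoly(i,[h],1);n=cv2.dilate(i,np.ones((31,31)))>0
    w=(H>6)&(H<27)&(Sa>60)&n;blue=(H>=97)&(H<130)
    h=cv2.convexHull(proj(p,place(T,QT)).astype(np.int32));i=np.zeros((384,512),np.uint8);cv2.fillPoly(i,[h],1);pl=cv2.dilate(i,np.ones((3,3)))>0
    return w, (~(w|blue))|pl|~n
def joint(fs,q0):
    D=[]
    for f in fs:
        p=dict(np.load(f));w,ign=wmask(p,q0)
        mm=cv2.GaussianBlur(cv2.resize(w.astype(np.float32),None,fx=S,fy=S),(0,0),3);ii=cv2.resize((~ign).astype(np.float32),None,fx=S,fy=S);D.append((p,mm,ii))
    def cost(q):
        t=0
        for p,mm,ii in D:
            h=cv2.convexHull(((proj(p,place(W,q))+.5)*S*16).astype(np.int32))
            im=np.zeros(mm.shape,np.float32);cv2.fillPoly(im,[h],1,shift=4);im=cv2.GaussianBlur(im,(0,0),3)
            t+=(((im-mm)**2)*ii).sum()
        return t
    q=np.array(q0,float)
    for k in range(3):
        q=minimize(cost,q,method="Nelder-Mead",options=dict(initial_simplex=q+np.array([[0,0,0],[6,0,0],[0,6,0],[0,0,5.]])/(k+1),xatol=.02,fatol=.1)).x
    a=np.radians(QT[2]);R2=np.array([[np.cos(a),np.sin(a)],[-np.sin(a),np.cos(a)]])
    print(fs,"wedge",q.round(1),"cost",round(cost(q)),"local",(R2@(q[:2]-QT[:2])).round(1),"yaw",(q[2]-QT[2]).round(1))
    return q
if __name__=="__main__":
    t=sys.argv[1];q0=[float(x) for x in sys.argv[2:5]]
    for fs in (["sc%s.npz"%t],["sd%s.npz"%t],["sc%s.npz"%t,"sd%s.npz"%t]): joint(fs,q0)
    s=state();a=np.radians(QT[2]);R2=np.array([[np.cos(a),np.sin(a)],[-np.sin(a),np.cos(a)]]);print("tcp local",(R2@(s["tcp_pos"][:2]-QT[:2])).round(1))
E
python3 mf2.py 3 504 -22 20;python3 mf2.py 4 526 -17 18; python3 look.py 5; python3 mf2.py 5 550 -17 16
```

```text
['sc3.npz'] wedge [500.9 -21.7  22.1] cost 189 local [-169.6   91.1] yaw 7.5
['sd3.npz'] wedge [505.8 -20.6  26.4] cost 972 local [-164.6   90.9] yaw 11.8
['sc3.npz', 'sd3.npz'] wedge [503.  -20.6  23.4] cost 1369 local [-167.3   91.6] yaw 8.8
tcp local [-188.2   82.8]
['sc4.npz'] wedge [526.8 -17.3  19.3] cost 134 local [-143.5   88.8] yaw 4.7
['sd4.npz'] wedge [529.4 -15.6  22.4] cost 565 local [-140.5   89.8] yaw 7.8
['sc4.npz', 'sd4.npz'] wedge [528.2 -16.3  21.3] cost 796 local [-141.9   89.5] yaw 6.7
tcp local [-188.2   82.8]
t 7.20 pos [484.4 -34.4   4.9] F [ 0.64 -1.22 -0.42] open 0.07056160530694282
z heading 102.24 x [-0.  0. -1.]
shift tool cm [-0.01 -1.14 -0.18] turn [-2.26  0.01 -0.02] joints [  1.  31.   0. 121.  -0.  28. 103.]
M [[-0.0, -0.977, -0.212], [0.0, -0.212, 0.977], [-1.0, 0.0, 0.0]]
['sc5.npz'] wedge [552.  -14.5  20.3] cost 112 local [-118.3   85.1] yaw 5.7
['sd5.npz'] wedge [555.1 -12.6  24.9] cost 437 local [-114.9   86.2] yaw 10.3
['sc5.npz', 'sd5.npz'] wedge [552.9 -13.9  22.7] cost 619 local [-117.4   85.5] yaw 8.1
tcp local [-188.8   82.9]
```

View pics/sc5.png

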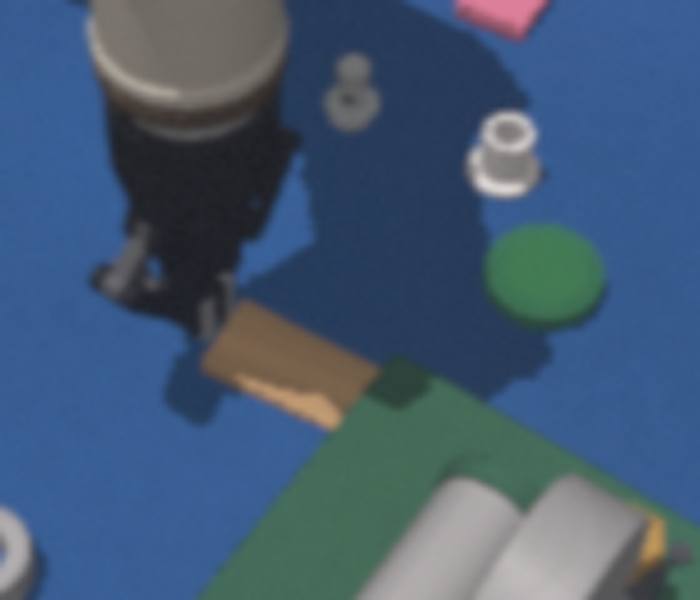

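View pics/sd5.png

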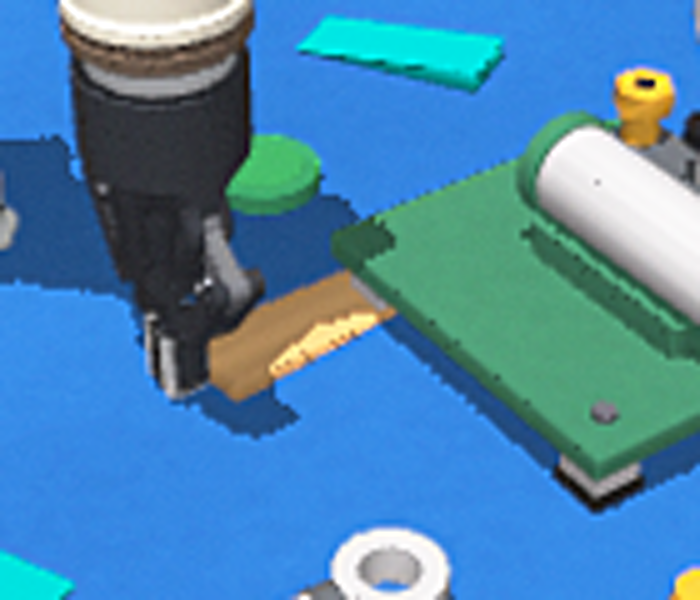

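```bash
cat >> h.py <<'E'
QT=np.array([688.,-67.1,14.6]);_a=np.radians(14.6);R2=np.array([[np.cos(_a),np.sin(_a)],[-np.sin(_a),np.cos(_a)]])
def l2w(x,y,z): return np.r_[R2.T@np.array([x,y])+QT[:2],z]
def w2l(X): return R2@(np.array(X)[:2]-QT[:2])
E
python3 - <<'E'
from h import *
p=dict(np.load("sc5.npz"))
for n,u,v,z in(("window",309,184,12),("bushing",301,163,0),("bolt",270,150,0)):
    X=ray(p,v,u,z);print(n,X.round(),w2l(X).round())
goto(l2w(-107,129,40),104.6)
print(w2l(state()["tcp_pos"]))
E
```

```text
window [577. 111.  12.] [-63. 200.]
bushing [509. 151.   0.] [-119.  256.]
bolt [422. 118.   0.] [-211.  246.]
t 7.20 pos [484.4 -34.4   4.9] F [ 0.64 -1.22 -0.42] open 0.07056160530694282
z heading 102.24 x [-0.  0. -1.]
shift tool cm [-3.51 -7.98  4.94] turn [-2.36  0.01 -0.02] joints [  1.  31.   0. 121.  -0.  28. 103.]
M [[-0.0, -0.977, -0.212], [0.0, -0.212, 0.977], [-1.0, 0.0, 0.0]]
[-188.75127148   82.90558084]
```

{"method": "play_rows", "body": {
  "increments": [
    [[0, 0.5, 0], [0, 0, 0], 0.6],
    [[-2, 0, 0], [-1.2, 0, 0], 0],
    [[-1.6, 0, 0], [-1.2, 0, 0], 0],
    [[0, -1, 2], [0, 0, 0], 0],
    [[0, -2, 1.8], [0, 0, 0], 0],
    [[0, -2.5, 1.5], [0, 0, 0], 0],
    [[0, -2.3, 0], [0, 0, 0], 0],
    [[0, 0, 0], [0, 0, 0], 0]
  ]
}}

```text
t: 7.87
tcp_pos: [546.3, 38.7, 41.9]
tool_rot: [-86.7, 89.7, 18.2]
force: [1.5, 0.2, 0.5]
opening: -0.001
```

```bash
python3 look.py 6; python3 mf2.py 6 552 -14 20;python3 - <<'E'
from h import *
goto(l2w(-107,128,2.5),104.6)
E
```

```text
t 7.97 pos [541.7  35.6  40.8] F [ 0.19  0.49 -0.52] open -0.0008993243339732859
z heading 104.68 x [-0. -0. -1.]
shift tool cm [ 3.58  6.18 -5.56] turn [ 0.18 -0.   -0.02] joints [ -6.  31.  -1. 112.   0.  36.  98.]
M [[-0.0, -0.967, -0.253], [-0.0, -0.253, 0.967], [-1.0, 0.0, -0.0]]
['sc6.npz'] wedge [550.9 -14.   22.1] cost 80 local [-119.3   86. ] yaw 7.5
['sd6.npz'] wedge [551.3 -12.8  21.9] cost 76 local [-118.6   87. ] yaw 7.3
['sc6.npz', 'sd6.npz'] wedge [551.6 -13.2  22.1] cost 174 local [-118.4   86.6] yaw 7.5
tcp local [-115.7  136.3]
t 7.97 pos [541.7  35.6  40.8] F [ 0.19  0.49 -0.52] open -0.0008993243339732859
z heading 104.68 x [-0. -0. -1.]
shift tool cm [ 3.83 -0.87 -0.83] turn [ 0.08 -0.   -0.02] joints [ -6.  31.  -1. 112.   0.  36.  98.]
M [[-0.0, -0.967, -0.253], [-0.0, -0.253, 0.967], [-1.0, 0.0, -0.0]]
```

View pics/sd6.png

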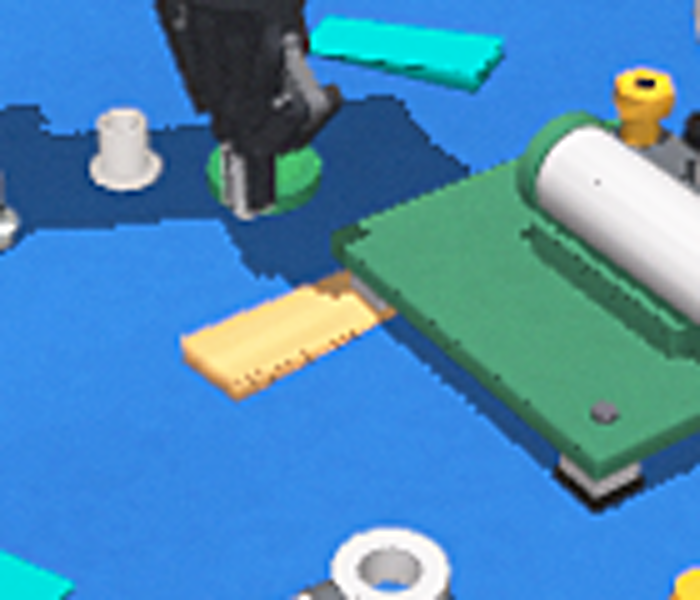

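View pics/sc6.png

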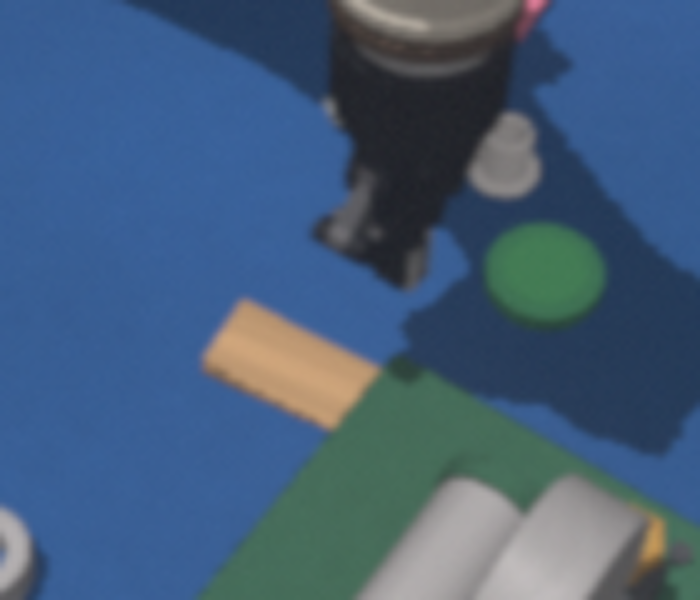

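{"method": "play_rows", "body": {
  "increments": [
    [[0.5, -0.4, -0.4], [0, 0, 0], 0],
    [[1.0, -0.4, -0.4], [0, 0, 0], 0],
    [[1.0, 0, 0], [0, 0, 0], 0],
    [[0.8, 0, 0], [0, 0, 0], 0],
    [[0.5, 0, 0], [0, 0, 0], 0],
    [[0, 0, -0.2], [0, 0, 0], 0],
    [[0, 0, -0.2], [0, 0, 0], 0],
    [[0, 0, 0], [0, 0, 0], 0]
  ]
}}

```text
t: 8.63
tcp_pos: [552.8, 25.3, 3.0]
tool_rot: [-174.6, 90.0, -70.0]
force: [0.3, 0.4, -0.9]
opening: -0.0
```

```bash
python3 look.py 7; python3 mf2.py 7 551 -13 21;python3 - <<'E'
from h import *
goto(l2w(-107,114,2.5),104.6)
E
```

```text
t 8.73 pos [553.   25.7   3.4] F [ 0.35  0.45 -0.26] open 7.201654134378532e-05
z heading 104.61 x [ 0.001  0.    -1.   ]
shift tool cm [-0.16  7.02 -4.32] turn [ 0.11 -0.01  0.05] joints [ -5.  36.  -0. 111.   1.  33.  99.]
M [[0.001, -0.968, -0.252], [0.0, -0.252, 0.968], [-1.0, -0.001, -0.0]]
['sc7.npz'] wedge [551.3 -13.5  22.1] cost 80 local [-118.8   86.3] yaw 7.5
['sd7.npz'] wedge [551.3 -13.   22.4] cost 82 local [-118.7   86.9] yaw 7.8
['sc7.npz', 'sd7.npz'] wedge [551.3 -13.6  22. ] cost 169 local [-118.8   86.3] yaw 7.4
tcp local [-107.2  123.8]
t 8.73 pos [553.   25.7   3.4] F [ 0.35  0.45 -0.26] open 7.201654134378532e-05
z heading 104.61 x [ 0.001  0.    -1.   ]
shift tool cm [ 0.09 -0.02 -0.98] turn [ 0.01 -0.01  0.05] joints [ -5.  36.  -0. 111.   1.  33.  99.]
M [[0.001, -0.968, -0.252], [0.0, -0.252, 0.968], [-1.0, -0.001, -0.0]]
```

View pics/sd7.png

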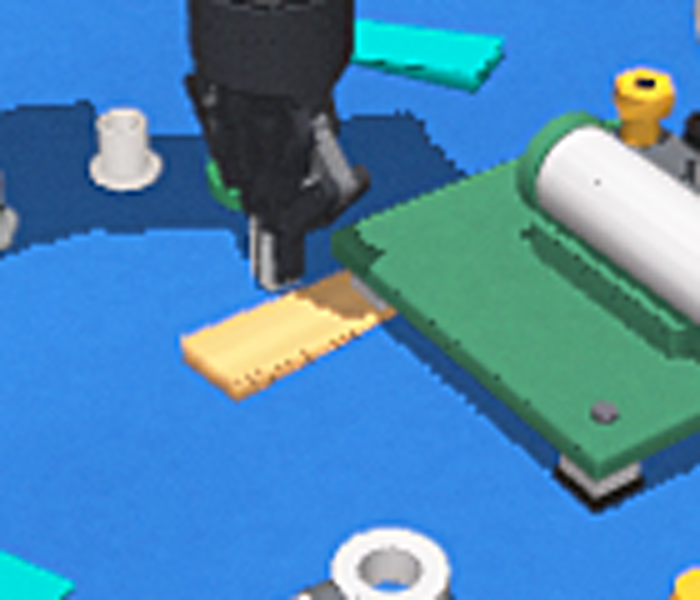

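View pics/sc7.png

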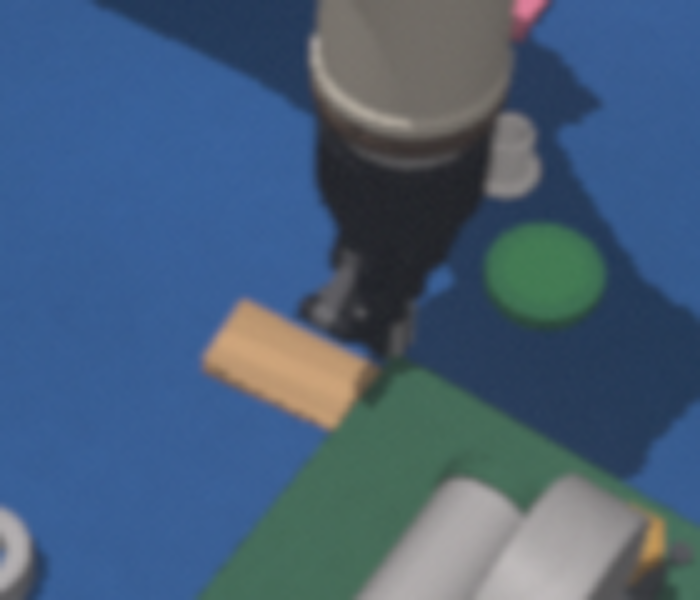

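{"method": "play_rows", "body": {
  "increments": [
    [[0.05, 0, -0.2], [0, 0, 0], 0],
    [[0, 0, -0.2], [0, 0, 0], 0],
    [[0, 0, -0.2], [0, 0, 0], 0],
    [[0, 0, -0.2], [0, 0, 0], 0],
    [[0, 0, 0], [0, 0, 0], 0],
    [[0, 0, 0], [0, 0, 0], 0],
    [[0, 0, 0], [0, 0, 0], 0],
    [[0, 0, 0], [0, 0, 0], 0]
  ]
}}

```text
t: 9.4
tcp_pos: [554.6, 18.3, 2.4]
tool_rot: [36.4, 90.0, 141.0]
force: [-0.3, -0.4, 0.2]
opening: 0.002
```

```bash
python3 look.py 8; python3 mf2.py 8 551 -15 20
```

```text
t 9.50 pos [554.6  18.3   2.5] F [ 0.03 -0.03  0.02] open 0.0032730881418903996
z heading 104.64 x [-0.  0. -1.]
shift tool cm [-0.25  6.98 -3.56] turn [ 0.14  0.01 -0.  ] joints [ -4.  36.  -1. 111.   1.  33. 100.]
M [[-0.0, -0.968, -0.253], [0.0, -0.253, 0.968], [-1.0, 0.0, 0.0]]
['sc8.npz'] wedge [550.9 -14.   22.1] cost 82 local [-119.3   86. ] yaw 7.5
['sd8.npz'] wedge [551.  -13.2  22. ] cost 75 local [-119.    86.7] yaw 7.4
['sc8.npz', 'sd8.npz'] wedge [550.8 -13.6  21.7] cost 179 local [-119.3   86.4] yaw 7.1
tcp local [-107.6  116.3]
```

{"method": "play_rows", "body": {
  "increments": [
    [[0, 0, -0.2], [0, 0, 0], 0],
    [[0, 0, -0.2], [0, 0, 0], 0],
    [[0, 0, -0.2], [0, 0, 0], 0],
    [[0, 0, 0], [0, 0, 0], 0],
    [[0, 0, 0], [0, 0, 0], 0],
    [[0, 0, 0], [0, 0, 0], 0],
    [[0, 0, 0], [0, 0, 0], 0],
    [[0, 0, 0], [0, 0, 0], 0]
  ]
}}

```text
t: 10.17
tcp_pos: [556.1, 12.4, 2.5]
tool_rot: [37.1, 90.0, 141.8]
force: [0.3, 0.8, -0.7]
opening: -0.004
```

```bash
python3 look.py 9; python3 mf2.py 9 551 -15 20
```

```text
t 10.27 pos [556.1  12.4   2.5] F [-1.28 -0.33 -0.1 ] open -0.0013043630851754268
z heading 104.64 x [-0.  0. -1.]
shift tool cm [-0.25  6.99 -2.95] turn [ 0.14  0.   -0.  ] joints [ -4.  36.  -1. 111.   1.  33. 100.]
M [[-0.0, -0.968, -0.253], [0.0, -0.253, 0.968], [-1.0, 0.0, 0.0]]
['sc9.npz'] wedge [551.7 -18.6  20. ] cost 214 local [-119.7   81.3] yaw 5.4
['sd9.npz'] wedge [550.9 -18.2  18. ] cost 76 local [-120.3   81.9] yaw 3.4
['sc9.npz', 'sd9.npz'] wedge [551.1 -18.7  19.6] cost 310 local [-120.3   81.4] yaw 5.0
tcp local [-107.6  110.2]
```

View pics/sd9.png

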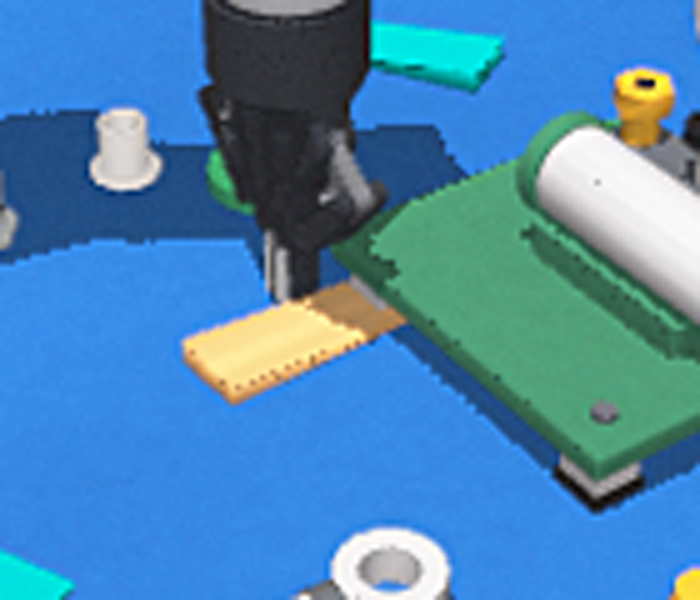

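{"method": "play_rows", "body": {
  "increments": [
    [[0, 0, -0.2], [0, 0, 0], 0],
    [[0, 0, 0], [0, 0, 0], 0],
    [[0, 0, 0], [0, 0, 0], 0],
    [[0, 0, 0.4], [0, 0, 0], 0],
    [[0, 0.3, 0.8], [0, 0, 0], 0],
    [[-1.5, 0, 0], [0, 0, 0], 0],
    [[-1.5, 0, 0], [0, 0, 0], 0],
    [[-1, 0, 0], [0, 0, 0], 0]
  ]
}}

```text
t: 10.93
tcp_pos: [550.5, 22.4, 43.4]
tool_rot: [-39.9, 90.0, 64.8]
force: [0.2, -0.2, 0.6]
opening: 0.001
```

```bash
python3 look.py 10; python3 mf2.py 10 551 -18 19;python3 - <<'E'
from h import *
goto(l2w(-192,79,42),104.6)
E
```

```text
t 11.03 pos [552.1  22.   44.2] F [ 1.04 -0.14 -0.84] open -0.001670985294904259
z heading 104.67 x [ 0.004  0.    -1.   ]
shift tool cm [ 3.9   6.85 -3.98] turn [ 0.17 -0.02  0.2 ] joints [ -5.  32.  -1. 111.   0.  37.  99.]
M [[0.004, -0.967, -0.253], [0.0, -0.253, 0.967], [-1.0, -0.004, -0.0]]
['sc10.npz'] wedge [550.8 -20.2  18.3] cost 95 local [-120.9   80. ] yaw 3.7
['sd10.npz'] wedge [550.3 -19.9  17. ] cost 58 local [-121.3   80.4] yaw 2.4
['sc10.npz', 'sd10.npz'] wedge [551.5 -19.9  18.4] cost 201 local [-120.2   80.1] yaw 3.8
tcp local [-109.1  120.5]
t 11.03 pos [552.1  22.   44.2] F [ 1.04 -0.14 -0.84] open -0.001670985294904259
z heading 104.67 x [ 0.004  0.    -1.   ]
shift tool cm [ 0.2   8.3  -4.14] turn [ 0.07 -0.02  0.2 ] joints [ -5.  32.  -1. 111.   0.  37.  99.]
M [[0.004, -0.967, -0.253], [0.0, -0.253, 0.967], [-1.0, -0.004, -0.0]]
```

View pics/sd10.png

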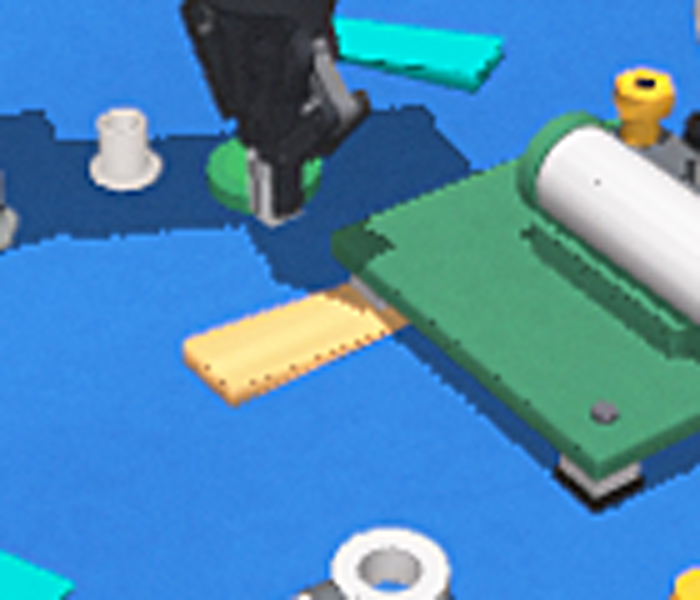

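{"method": "play_rows", "body": {
  "increments": [
    [[0, 1, -0.4], [0, 0, 0], 1],
    [[0, 2, -1], [0, 0, 0], 2],
    [[0, 2.2, -1], [0, 0, 0], 2],
    [[0, 2, -1], [0, 0, 0], 2],
    [[0, 1.5, -0.75], [0, 0, 0], 2],
    [[0.5, 0, 0], [0, 0, 0], 2],
    [[1.5, 0, 0], [0, 0, 0], 2],
    [[1.0, 0, 0], [0, 0, 0], 2]
  ]
}}

```text
t: 11.7
tcp_pos: [476.2, -41.1, 11.4]
tool_rot: [63.2, 90.0, 167.8]
force: [-0.5, 0.2, -0.9]
opening: 0.234
```

```bash
python3 look.py 11; python3 mf2.py 11 551 -19 18;python3 - <<'E'
from h import *
goto(l2w(-192,79,5),104.6)
E
```

```text
t 11.80 pos [475.  -40.5  10.5] F [-0.31 -0.27  0.08] open 0.23195735226453554
z heading 104.65 x [-0.004  0.    -1.   ]
shift tool cm [ 0.54 -2.2   0.12] turn [ 0.15  0.08 -0.23] joints [  2.  30.  -1. 121.   1.  29. 106.]
M [[-0.004, -0.967, -0.253], [0.0, -0.253, 0.967], [-1.0, 0.004, 0.001]]
['sc11.npz'] wedge [551.5 -20.3  17.6] cost 101 local [-120.3   79.7] yaw 3.0
['sd11.npz'] wedge [552.6 -20.   19.7] cost 389 local [-119.2   79.8] yaw 5.1
['sc11.npz', 'sd11.npz'] wedge [552.1 -19.7  19.8] cost 525 local [-119.5   80.1] yaw 5.2
tcp local [-199.4   79.4]
t 11.80 pos [475.  -40.5  10.5] F [-0.31 -0.27  0.08] open 0.23195735226453554
z heading 104.65 x [-0.004  0.    -1.   ]
shift tool cm [ 0.54 -0.74 -0.04] turn [ 0.05  0.08 -0.23] joints [  2.  30.  -1. 121.   1.  29. 106.]
M [[-0.004, -0.967, -0.253], [0.0, -0.253, 0.967], [-1.0, 0.004, 0.001]]
```

View pics/sc11.png

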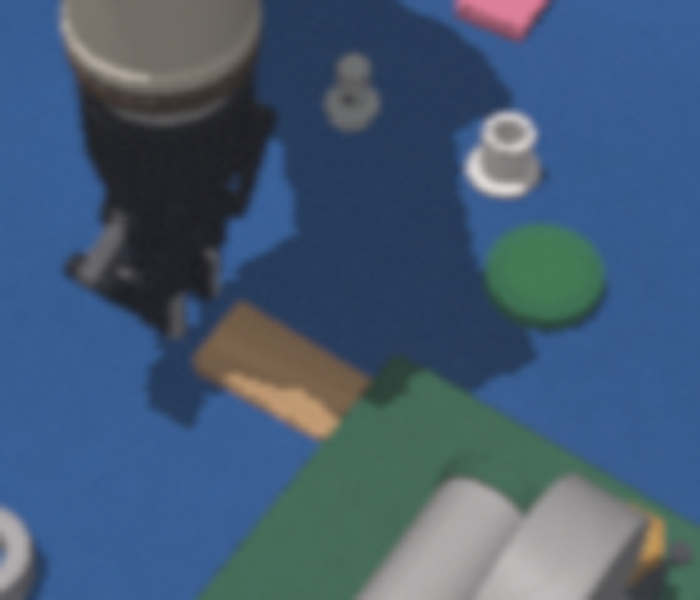

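{"method": "play_rows", "body": {
  "increments": [
    [[0.55, 0, 0], [0, 0, 0], 2],
    [[0, -0.5, 0], [0, 0, 0], 2],
    [[0, -0.5, 0], [0, 0, 0], 2],
    [[0, -0.5, 0.02], [0, 0, 0], 2],
    [[0, -0.5, 0.02], [0, 0, 0], 2],
    [[0, -0.5, 0.02], [0, 0, 0], 2],
    [[0, -0.4, 0], [0, 0, 0], 2],
    [[0, -0.2, 0], [0, 0, 0], 2]
  ]
}}

```text
t: 12.47
tcp_pos: [507.9, -32.1, 7.2]
tool_rot: [-97.9, 89.9, 6.7]
force: [-0.3, 0.4, 1.1]
opening: 0.235
```

```bash
python3 look.py 12; python3 mf2.py 12 568 -15 16
```

```text
t 12.57 pos [507.5 -32.3   7.1] F [ 0.15 -0.79  0.35] open 0.23224637375496415
z heading 104.65 x [ 0.001  0.    -1.   ]
shift tool cm [0.21 1.15 0.14] turn [ 0.15 -0.01  0.04] joints [  1.  32.  -0. 117.   0.  30. 105.]
M [[0.001, -0.967, -0.253], [0.0, -0.253, 0.967], [-1.0, -0.001, -0.0]]
['sc12.npz'] wedge [572.1 -15.6  17.6] cost 104 local [-99.2  79.1] yaw 3.0
['sd12.npz'] wedge [584.3 -13.7  17.4] cost 705 local [-86.9  77.8] yaw 2.8
['sc12.npz', 'sd12.npz'] wedge [574.8 -16.6  15.2] cost 1107 local [-96.8  77.4] yaw 0.6
tcp local [-165.9   79.2]
```

View pics/sc12.png

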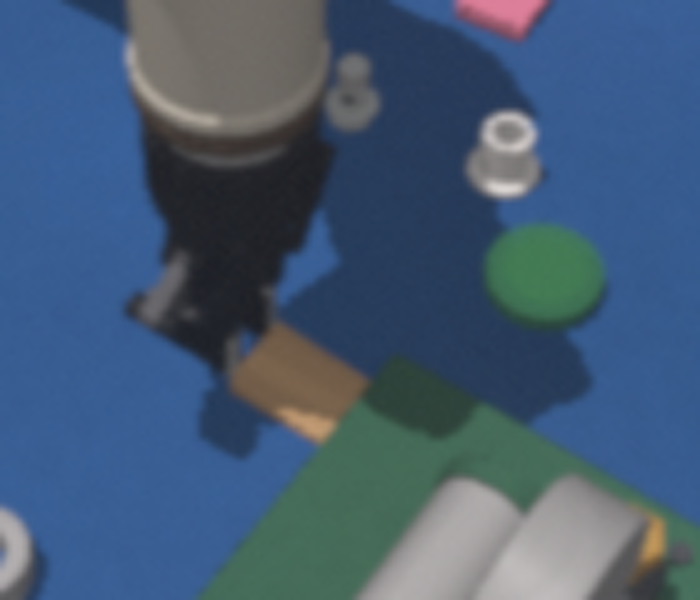

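View pics/sd12.png

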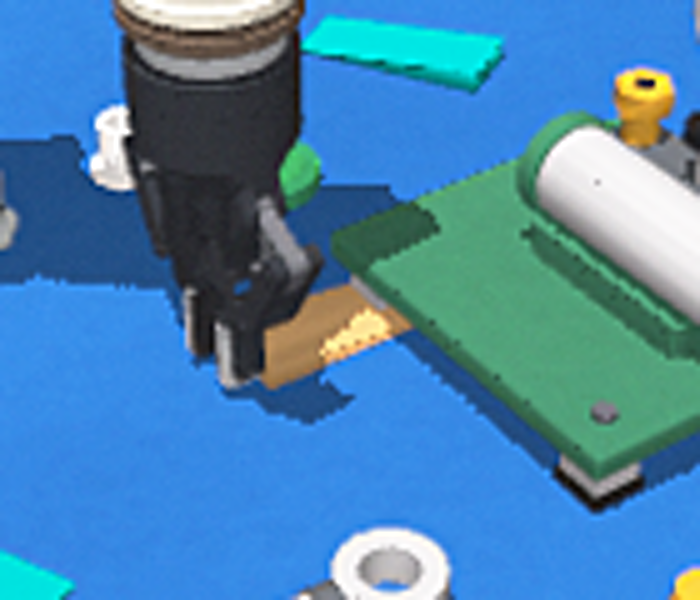

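{"method": "play_rows", "body": {
  "increments": [
    [[0, 0.3, 0], [0, 0, 0], 2],
    [[0.35, 0, 0], [0, 0, 0], 2],
    [[0, -0.3, 0], [0, 0, 0], 2],
    [[0, -0.2, 0], [0, 0, 0], 2],
    [[0, -0.2, 0], [0, 0, 0], 2],
    [[0, -0.1, 0], [0, 0, 0], 2],
    [[0, -0.1, 0], [0, 0, 0], 2],
    [[0, 0, 0], [0, 0, 0], 2]
  ]
}}

```text
t: 13.23
tcp_pos: [512.9, -30.8, 3.5]
tool_rot: [-81.7, 90.0, 22.9]
force: [0.0, 0.3, 0.2]
opening: 0.235
```

```bash
cat > f.py <<'E'
from h import *
import time
s=state();print(s["t"],w2l(s["tcp_pos"]).round(1),np.round(s["tcp_pos"],1),"F local",(R2@np.array(s["force"])[:2]).round(2),np.round(s["force"][2],2))
E
python3 f.py
```

```text
13.2333 [-160.3   79.2] [512.9 -30.8   3.5] F local [0.09 0.25] 0.17
```

{"method": "play_rows", "body": {
  "increments": [
    [[0, -0.1, 0], [0, 0, 0], 2],
    [[0, 0, 0], [0, 0, 0], 2],
    [[0, -0.1, 0], [0, 0, 0], 2],
    [[0, 0, 0], [0, 0, 0], 2],
    [[0, 0, 0], [0, 0, 0], 2],
    [[0, 0, 0], [0, 0, 0], 2],
    [[0, 0, 0], [0, 0, 0], 2],
    [[0, 0, 0], [0, 0, 0], 2]
  ]
}}

```text
t: 13.9
tcp_pos: [514.6, -30.5, 3.5]
tool_rot: [-99.3, 90.0, 5.3]
force: [-0.9, 0.7, 0.7]
opening: 0.23
```

```bash
python3 f.py; python3 look.py 13; python3 mf2.py 13 578 -15 16
```

```text
13.9 [-158.5   79.1] [514.6 -30.5   3.5] F local [-0.64  0.92] 0.65
t 14.00 pos [514.6 -30.4   3.5] F [ 0.58 -0.73  0.45] open 0.23031161530698227
z heading 104.63 x [ 0.  0. -1.]
shift tool cm [-0.15  1.89  0.15] turn [0.13 0.   0.  ] joints [  1.  33.  -0. 116.   0.  30. 105.]
M [[0.0, -0.968, -0.253], [0.0, -0.253, 0.968], [-1.0, -0.0, 0.0]]
['sc13.npz'] wedge [579.5 -14.8  15.3] cost 77 local [-91.9  77.9] yaw 0.7
['sd13.npz'] wedge [591.  -11.3  27.4] cost 836 local [-79.8  78.5] yaw 12.8
['sc13.npz', 'sd13.npz'] wedge [581.6 -14.3  15.1] cost 1283 local [-89.7  77.9] yaw 0.5
tcp local [-158.5   79.2]
```

{"method": "play_rows", "body": {
  "increments": [
    [[0, -0.05, 0], [0, 0, 0], 2],
    [[0, 0, 0], [0, 0, 0], 2],
    [[0, -0.05, 0], [0, 0, 0], 2],
    [[0, 0, 0], [0, 0, 0], 2],
    [[0, 0, 0], [0, 0, 0], 2],
    [[0, 0, 0], [0, 0, 0], 2],
    [[0, 0, 0], [0, 0, 0], 2],
    [[0, 0, 0], [0, 0, 0], 2]
  ]
}}

```text
t: 14.67
tcp_pos: [515.2, -30.3, 3.4]
tool_rot: [78.9, 90.0, -176.4]
force: [-2.3, 0.2, 0.2]
opening: 0.236
```

```bash
python3 f.py
```

```text
14.6667 [-157.9   79.2] [515.2 -30.3   3.4] F local [-2.19  0.83] 0.21
```

{"method": "play_rows", "body": {
  "increments": [
    [[0, -0.05, 0], [0, 0, 0], 2],
    [[0, 0, 0], [0, 0, 0], 2],
    [[0, 0, 0], [0, 0, 0], 2],
    [[0, 0, 0], [0, 0, 0], 2],
    [[0, 0, 0], [0, 0, 0], 2],
    [[0, 0, 0], [0, 0, 0], 2],
    [[0, 0, 0], [0, 0, 0], 2],
    [[0, 0, 0], [0, 0, 0], 2]
  ]
}}

```text
t: 15.33
tcp_pos: [515.6, -30.1, 3.4]
tool_rot: [78.7, 90.0, -176.7]
force: [-4.8, -1.4, 3.5]
opening: 0.235
```

```bash
for i in 1 2 3; do python3 f.py; python3 -c "
from h import *
imaging.read_camera('side')"; done; python3 f.py
```

```text
15.3333 [-157.5   79.2] [515.6 -30.1   3.4] F local [-5.03 -0.09] 3.53
15.3833 [-157.5   79.2] [515.6 -30.1   3.4] F local [-5.49  0.8 ] 2.58
15.4333 [-157.5   79.2] [515.6 -30.1   3.4] F local [-5.12  0.42] 2.99
15.4833 [-157.5   79.2] [515.6 -30.1   3.4] F local [-5.22  0.32] 2.3
```

{"method": "play_rows", "body": {
  "increments": [
    [[0, 0.1, 0], [0, 0, 0], 2],
    [[0, 0.3, 0], [0, 0, 0], 2],
    [[0, 0.8, 0], [0, 0, 0], 2],
    [[-1.5, 0, 0], [0, 0, 0], 1],
    [[-2.5, 0, 0], [0, 0, 0], 0],
    [[-2.5, 0, 0], [0, 0, 0], 0],
    [[-1, 0, 0], [0, 0, 0], 0],
    [[0, 0, 0], [0, 0, 0], 0]
  ]
}}

```text
t: 16.15
tcp_pos: [507.1, -33.1, 81.2]
tool_rot: [-103.9, 89.6, 0.7]
force: [1.5, -0.1, -0.4]
opening: -0.004
```

```bash
python3 f.py; python3 look.py 14; python3 mf2.py 14 580 -14 15;python3 - <<'E'
from h import *
goto(l2w(-70,80,60),104.6)
E
```

```text
16.15 [-166.5   78.5] [507.1 -33.1  81.2] F local [ 1.43 -0.5 ] -0.4
t 16.25 pos [504.7 -33.   78.5] F [ 1.15  0.01 -0.15] open 0.0014328715980651075
z heading 104.64 x [ 0.001  0.    -1.   ]
shift tool cm [7.35 0.87 0.15] turn [ 0.14 -0.01  0.08] joints [  1.  25.  -0. 117.   0.  38. 105.]
M [[0.001, -0.968, -0.253], [0.0, -0.253, 0.968], [-1.0, -0.001, -0.0]]
['sc14.npz'] wedge [581.4 -13.9  16.1] cost 67 local [-89.8  78.4] yaw 1.5
['sd14.npz'] wedge [580.4 -13.4  15.5] cost 64 local [-90.6  79.1] yaw 0.9
['sc14.npz', 'sd14.npz'] wedge [580.2 -13.   16.1] cost 171 local [-90.7  79.5] yaw 1.5
tcp local [-168.8   79.2]
t 16.25 pos [504.7 -33.   78.5] F [ 1.15  0.01 -0.15] open 0.0014328715980651075
z heading 104.64 x [ 0.001  0.    -1.   ]
shift tool cm [ 1.86 -9.88  0.07] turn [ 0.04 -0.01  0.08] joints [  1.  25.  -0. 117.   0.  38. 105.]
M [[0.001, -0.968, -0.253], [0.0, -0.253, 0.968], [-1.0, -0.001, -0.0]]
```

View pics/sc14.png

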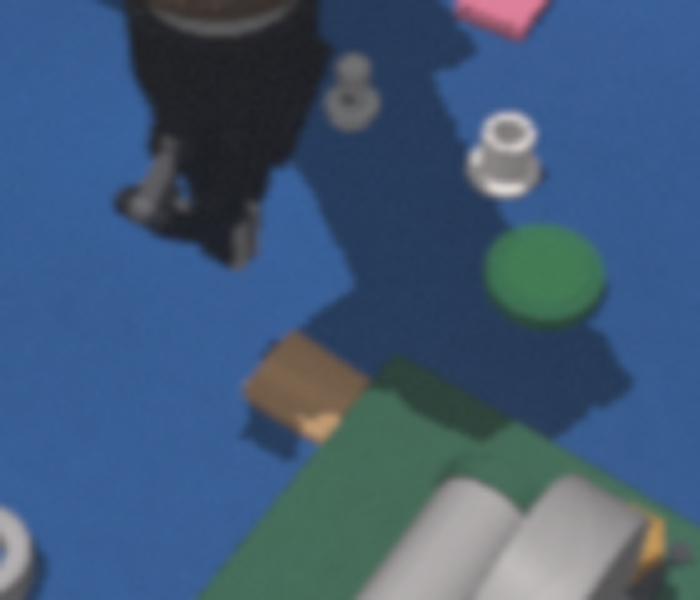

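View pics/sd14.png

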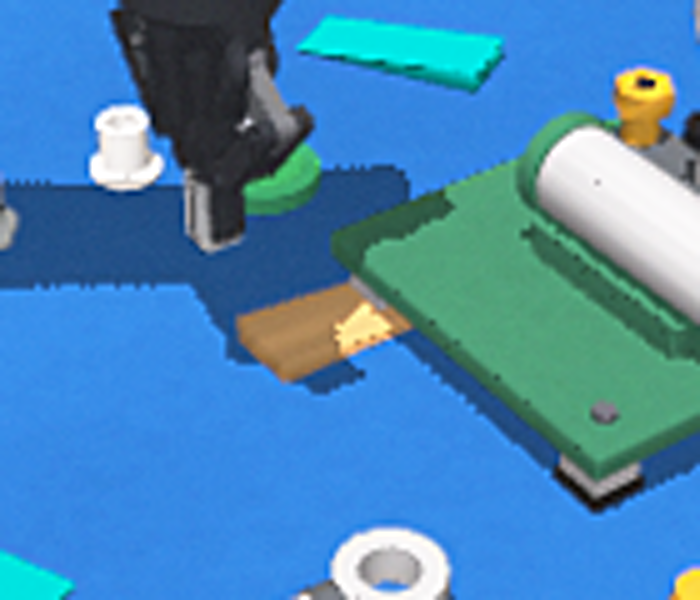

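Measured in the tester frame, the wedge now sits at (-90.5, 79), yaw about 1°, which matches the snug pose. Next I'll move over the plate corner.

{"method": "play_rows", "body": {
  "increments": [
    [[0, -1, 0], [0, 0, 0], 0],
    [[0, -2, 0], [0, 0, 0], 0],
    [[0, -2.5, 0], [0, 0, 0], 0],
    [[0, -2.5, 0], [0, 0, 0], 0],
    [[0, -1.8, 0], [0, 0, 0], 0],
    [[1, 0, 0], [0, 0, 0], 0],
    [[1, 0, 0], [0, 0, 0], 0],
    [[0, 0, 0], [0, 0, 0], 0]
  ]
}}

```text
t: 16.92
tcp_pos: [595.9, -8.4, 54.4]
tool_rot: [77.7, 89.6, -177.6]
force: [-0.4, -0.1, 1.0]
opening: -0.001
```

```bash
python3 f.py; python3 look.py 15; python3 -c "
from h import *
goto(l2w(-70,80,39),104.6)"
```

```text
16.9167 [-74.3  80. ] [595.9  -8.4  54.4] F local [-0.43  0.03] 0.97
t 17.02 pos [596.9  -8.8  56.5] F [0.4  0.65 0.22] open 0.0006601028924809318
z heading 104.61 x [-0.004 -0.    -1.   ]
shift tool cm [ 5.2  10.38  0.12] turn [ 0.11  0.05 -0.25] joints [ -1.  34.  -0. 104.   0.  42. 103.]
M [[-0.004, -0.968, -0.252], [-0.0, -0.252, 0.968], [-1.0, 0.004, 0.001]]
t 17.02 pos [596.9  -8.8  56.5] F [0.4  0.65 0.22] open 0.0006601028924809318
z heading 104.61 x [-0.004 -0.    -1.   ]
shift tool cm [ 1.75 -0.35  0.06] turn [ 0.01  0.05 -0.25] joints [ -1.  34.  -0. 104.   0.  42. 103.]
M [[-0.004, -0.968, -0.252], [-0.0, -0.252, 0.968], [-1.0, 0.004, 0.001]]
```

View pics/sd15.png

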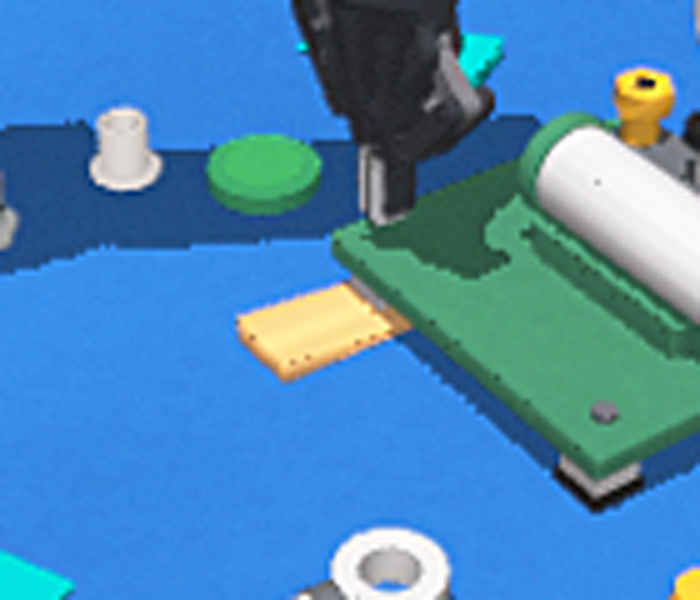

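View pics/sc15.png

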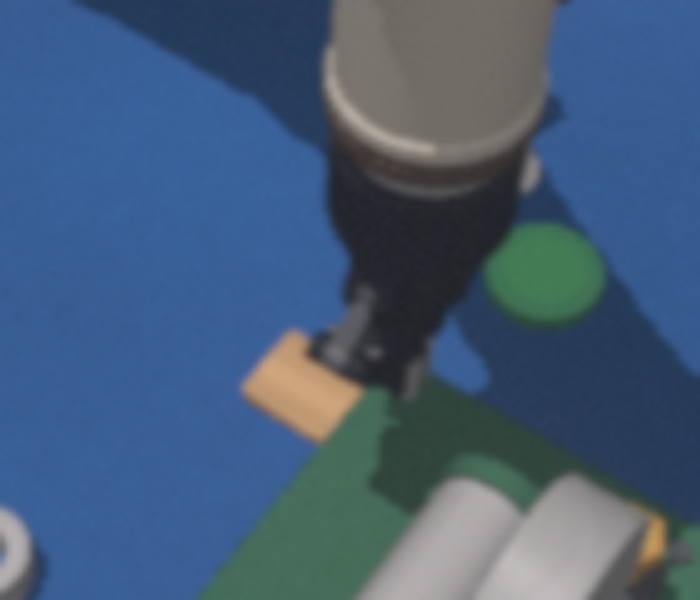

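{"method": "play_rows", "body": {
  "increments": [
    [[0, -0.3, 0], [0, 0, 0], 0],
    [[0.5, 0, 0], [0, 0, 0], 0],
    [[0.5, 0, 0], [0, 0, 0], 0],
    [[0.3, 0, 0], [0, 0, 0], 0],
    [[0.15, 0, 0], [0, 0, 0], 0],
    [[0, 0, 0], [0, 0, 0], 0],
    [[0, 0, 0], [0, 0, 0], 0],
    [[0, 0, 0], [0, 0, 0], 0]
  ]
}}

```text
t: 17.68
tcp_pos: [602.3, -7.6, 44.2]
tool_rot: [-101.5, 90.0, 3.1]
force: [-0.1, 0.2, -0.3]
opening: 0.001
```

```bash
python3 f.py
```

```text
17.6833 [-67.9  79.2] [602.3  -7.6  44.2] F local [-0.05  0.27] -0.31
```

{"method": "play_rows", "body": {
  "increments": [
    [[0.2, 0.2, 0.05], [0, 0, 0], 0],
    [[0.2, 0, 0], [0, 0, 0], 0],
    [[0.1, 0, 0], [0, 0, 0], 0],
    [[0.05, 0, 0], [0, 0, 0], 0],
    [[0, 0, 0], [0, 0, 0], 0],
    [[0, 0, 0], [0, 0, 0], 0],
    [[0, 0, 0], [0, 0, 0], 0],
    [[0, 0, 0], [0, 0, 0], 0]
  ]
}}

```text
t: 18.35
tcp_pos: [599.8, -7.6, 39.1]
tool_rot: [73.5, 90.0, 178.2]
force: [-3.6, -0.4, 6.2]
opening: -0.003
```

```bash
python3 f.py
```

```text
18.35 [-70.4  79.8] [599.8  -7.6  39.1] F local [-3.53  0.55] 6.15
```

{"method": "play_rows", "body": {
  "increments": [
    [[0.05, 0.03, 0], [0, 0, 0], 0],
    [[0, 0, 0], [0, 0, 0], 0],
    [[0, 0, 0], [0, 0, 0], 0],
    [[0, 0, 0], [0, 0, 0], 0],
    [[0, 0, 0], [0, 0, 0], 0],
    [[0, 0, 0], [0, 0, 0], 0],
    [[0, 0, 0], [0, 0, 0], 0],
    [[0, 0, 0], [0, 0, 0], 0]
  ]
}}

```text
t: 19.02
tcp_pos: [599.8, -7.6, 39.1]
tool_rot: [13.3, 90.0, 117.9]
force: [-3.3, -0.6, 9.8]
opening: 0.001
```

```bash
python3 f.py;python3 look.py 16;python3 f.py
```

```text
19.0167 [-70.4  79.8] [599.8  -7.6  39.1] F local [-3.32  0.22] 9.79
t 19.12 pos [599.8  -7.6  39.1] F [-2.96 -0.1  10.21] open -0.0018991870153269436
z heading 104.64 x [-0.  0. -1.]
shift tool cm [ 3.41 10.71  0.09] turn [0.14 0.01 0.  ] joints [ -2.  36.  -0. 104.   0.  40. 103.]
M [[-0.0, -0.968, -0.253], [0.0, -0.253, 0.968], [-1.0, -0.0, 0.0]]
19.1167 [-70.3  79.8] [599.8  -7.6  39.1] F local [-2.89  0.65] 10.21
```

{"method": "play_rows", "body": {
  "increments": [
    [[0.015, 0.02, 0], [0, 0, 0], 0],
    [[0, 0, 0], [0, 0, 0], 0],
    [[0, 0, 0], [0, 0, 0], 0],
    [[0, 0, 0], [0, 0, 0], 0],
    [[0, 0, 0], [0, 0, 0], 0],
    [[0, 0, 0], [0, 0, 0], 0],
    [[0, 0, 0], [0, 0, 0], 0],
    [[0, 0, 0], [0, 0, 0], 0]
  ]
}}

```text
t: 19.78
tcp_pos: [599.8, -7.6, 39.1]
tool_rot: [-85.5, 90.0, 19.2]
force: [-4.0, 0.2, 9.6]
opening: -0.0
```

```bash
python3 f.py
```

```text
19.7833 [-70.3  79.8] [599.8  -7.6  39.1] F local [-3.87  1.18] 9.6
```

{"method": "play_rows", "body": {
  "increments": [
    [[-0.05, 0, 0], [0, 0, 0], 0],
    [[-0.3, 0, 0], [0, 0, 0], 0],
    [[-1, 0, 0], [0, 0, 0], 0],
    [[-2, 0, 0], [0, 0, 0], 0],
    [[-3, 0, 0], [0, 0, 0], 0],
    [[-3, 1, 0], [0, 0, 0], 0],
    [[-2, 2, 0], [0, 0, 0], 0],
    [[0, 3, 0], [0, 0, 0], 0]
  ]
}}

```text
t: 20.45
tcp_pos: [546.7, -22.2, 156.9]
tool_rot: [-102.2, 89.3, 2.5]
force: [0.0, -0.3, 0.5]
opening: 0.001
```

{"method": "play_rows", "body": {
  "increments": [
    [[0, 3, 0], [0, 0, 0], 0],
    [[0, 3, 0], [0, 0, 0], 0],
    [[0, 3, 0], [0, 0, 0], 0],
    [[0, 3, 0], [0, 0, 0], 0],
    [[0, 1, 0], [0, 0, 0], 0],
    [[0, 0, 0], [0, 0, 0], 0],
    [[0, 0, 0], [0, 0, 0], 0],
    [[0, 0, 0], [0, 0, 0], 0]
  ]
}}

```text
t: 21.12
tcp_pos: [417.7, -55.4, 152.1]
tool_rot: [-103.8, 89.9, 0.8]
force: [-0.9, 1.0, 0.1]
opening: 0.0
```

```bash
python3 f.py; python3 look.py 17; python3 mf2.py 17 580 -14 15; python3 mf.py 580 -14 15 scene0.npz sc17.npz side0.npz sd17.npz; cp pics/sc17.png pics/x.png
python3 - <<'E'
from h import *
import numpy as np
for f in("sc17","sd17"):
    p=dict(np.load(f+".npz"));cv2.imwrite("pics/full_%s.png"%f,cv2.cvtColor(p["image"],cv2.COLOR_RGB2BGR))
E
```

```text
21.1167 [-258.7   79.4] [417.7 -55.4 152.1] F local [-0.64  1.16] 0.1
t 21.22 pos [417.4 -55.3 151.7] F [ 0.01 -0.83  0.13] open -0.003786870813590738
z heading 104.68 x [ 0.001  0.    -1.   ]
shift tool cm [14.68 -8.13  0.09] turn [ 0.18 -0.01  0.07] joints [  4.  10.   0. 125.  -0.  45. 109.]
M [[0.001, -0.967, -0.253], [0.0, -0.253, 0.967], [-1.0, -0.001, -0.0]]
['sc17.npz'] wedge [579.6 -13.9  16.1] cost 61 local [-91.5  78.8] yaw 1.5
['sd17.npz'] wedge [580.6 -13.1  14.8] cost 60 local [-90.3  79.3] yaw 0.2
['sc17.npz', 'sd17.npz'] wedge [579.8 -13.3  16.3] cost 142 local [-91.1  79.3] yaw 1.7
tcp local [-258.9   79.6]
scene0.npz
tester [684.8 -64.8  14.8] 9142 wedge [476.3 -27.   20.4] 84 | wedge in tester [-192.    89.9] 5.6 target [-91 80] 0
sc17.npz
tester [685.1 -64.8  14.5] 8888 wedge [580.1 -14.3  15.5] 110 | wedge in tester [-89.1  75.1] 1.0 target [-91 80] 0
side0.npz
tester [685.1 -61.6  15.2] 5216 wedge [476.1 -25.6  20.3] 50 | wedge in tester [-192.2   89.5] 5.1 target [-91 80] 0
sd17.npz
tester [684.1 -62.5  15.2] 5012 wedge [580.5 -13.5  15.5] 123 | wedge in tester [-87.2  74.5] 0.3 target [-91 80] 0
```

View pics/sd17.png

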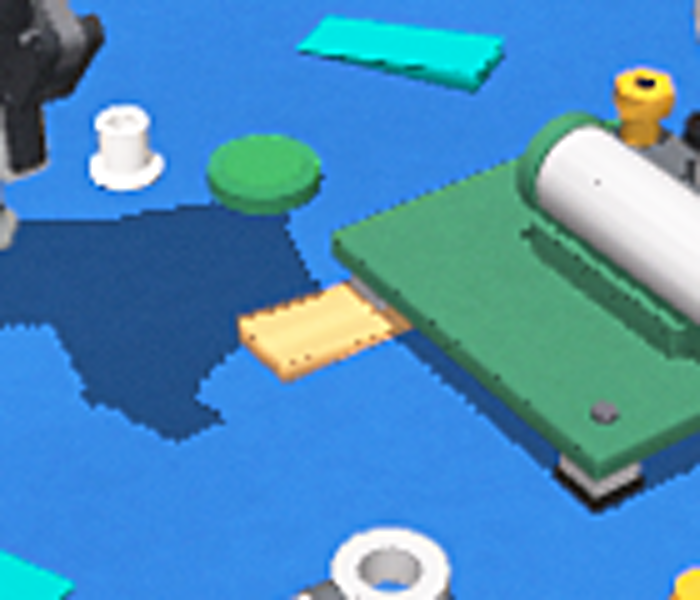

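View pics/full_sc17.png

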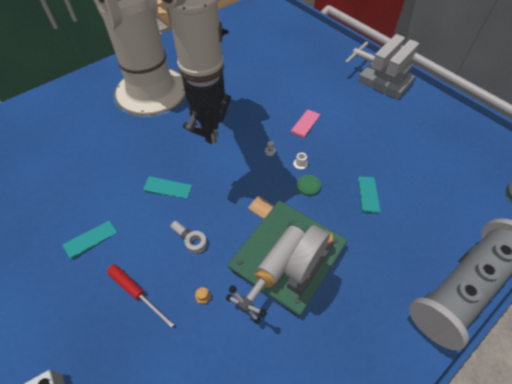

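```bash
python3 -c "
from h import *
print(r.hand_in())"
```

```text
the job is handed in; nothing more can be done
None
```

The wooden wedge is snug under the near-left foot, the corner press is done, and the job is handed in at about 21 s. No verdict came back.

- **Pushing:** I pushed the wedge from its thick end, then nudged it once from its left side to straighten it. The last straight push stopped when the force rose to about 5 N, which I took as just snug.
- **Pressing:** I pressed on the plate corner above the foot at 9.6 to 10.2 N for over half a second. The fingertips stayed at 39.1 mm throughout, so the corner did not sink or rock.
- **Last pictures:** The wedge lies at about (-91, 79) mm in the tester frame, turned 0 to 1.7°. Snug and centred would be (-91, 80). It did not move measurably during the press.
- **Tester and bystanders:** The tester's pose is unchanged within about 1 mm. I compared the bystanders by eye only, and they look undisturbed. The robot is clear of everything.

**Checks that disagreed:**
- The tester-outline fit was a few millimetres off because the pump and gauge stand on the plate. I used the plate's two visible edges instead, and both cameras agreed on the left one to about 1 mm.
- The side camera's wedge fits were unreliable while the gripper was in the way. Both cameras agreed once it was clear.
- During the press there was also about 3 to 4 N of sideways force, from friction with the plate. The tester did not shift.

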